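# Make up the outlet compression joint of the dispensary's water purifier

## Robot

A 6-joint arm with a two-finger parallel gripper is mounted at the origin on the work surface. World frame = base frame: x ahead of the robot, y to its left, z up, the work surface at z = 0. Lengths are in mm, angles in rad, forces in N, time in s.
With the tool pointing down it reaches from about 275 to 1000 mm from the base axis. Payload 8.4 kg.
Tool frame: the origin (TCP) lies at the very end of the fingers, on their centre line; the grasp point (between the pads) lies 19 mm behind it (r.tcp_to_grasp is the distance from the TCP to the grasp point, in mm); z points along the fingers, y is the line along which they close (so a half turn about z gives the same grasp; the last joint's range is limited). The gripper opens to 85 mm and grips with 20 to 120 N. Pads are 22 mm wide; open, the fingers measure 114 mm over their backs; the gripper's body (76 mm by 85 mm) begins 54 mm behind the grasp point. The pads swing forward as they close: fully open they stand 13 mm farther back than shut.
Start: joints at [-1.321, 0.353, 1.633, -0, 1.155, -0.002], TCP at [155.716, -605.294, 231.281] pointing down, gripper open.
Joint ranges: [-2.63, 2.63], [-0.92, 2.1], [0.06, 2.66], [-1.3, 4.44], [0, 2.69], [-3.02, 3.02]. Speed limits (rad/s): [2.22, 2.22, 2.79, 3.14, 3.14, 3.14].

## Interface

Orientations are given as [roll, pitch, yaw] about the fixed x, y, z axes, in that order (R = Rz(yaw) Ry(pitch) Rx(roll)).
In Python, from rig import r gives the robot as it stands. The module is installed in compiled form; this text tells all that it offers.
- The arm moves only by the tool play_rows, never from a script. Its argument "rows" is a list of rows, each an object with "dp": the shift along the tool's x, y, z in units of 40 mm (1.0 is 40 mm), a list of three; "turn": the turn, a rotation vector about the tool's x, y, z in units of 6 degrees (1.0 is 6 degrees), a list of three; "fingers": the closure, from 0 (fully open) to 1 (shut). In form: [{"dp": [tx, ty, tz], "turn": [wx, wy, wz], "fingers": fingers}, ...]. A call has 1 to 5 rows; each row shifts and turns the commanded pose from where the row before left it, along the tool's axes as they then stand; what a row does not reach is not made up. A row lasts 1/12 s, in which the tool goes at most 41.7 mm and 7.16 degrees, less where a joint would pass 70% of its speed; a pose out of reach is approached as far as the arm can. A call is refused whole if a number of a shift passes 1 or a number of a turn 1, either way. A call with a gripper value outside its range is refused whole. The fingers move at their own pace and stop on an object; "force" is the grip in N (left out, the last holds). Time passes only in rows, so rows that do not move let the fingers close. It gives the time, the measured TCP pose, the force, the opening and the grip force at its end, in the units of the state.
- r.sense(): the state, without advancing time (a new reading comes with each control period).
- r.grab_frame(name): name is "side" or "top"; returns a dict with "pixels" (480x640x3 uint8, red, green, blue), "fx", "fy", "cx", "cy" (pixels), "dist" ([k1, k2, p1, p2, k3] as OpenCV has them; the pictures are not rectified), "pose" (4x4, takes a point from camera to world coordinates). Camera axes: x right, y down, z forward; pixel columns grow to the right and rows downward; lengths in mm; the calibration is good to about 2 mm. A picture is of the moment at which its call begins. There is no depth.
- r.sign_off(): hands the job in; it is judged then, once.
The state is a dict: "clock": time; "qpos": joint angles; "qvel": joint speeds; "joint_efforts": joint torques, N m; "eef_pos": TCP position; "tcp_rot": TCP orientation; "contact_force": force on the tool from outside, world axes, zero at the start; "wrist_torque": the same for the moment, N m; "opening": opening from 0.0 (shut) to 1.0 (fully open); "grasp_force": force on a finger pad.
Only numpy, scipy, OpenCV 4.12 (cv2) and the standard library are available. Lean on these libraries where they do the work, as an engineer would, in place of code of your own. Each camera call takes 0.05 s, during which the arm holds its last target. There are 200 camera calls.

## Task

Make up the outlet joint on top of the white water purifier: run the loose brass nut down clockwise with the fingers alone until it is just finger-tight, then take the big blue-handled open-ended wrench, set it on the nut and turn it one quarter turn further, no more. Lift the wrench off without slackening the nut and lay it back flat on the grey tool mat (set it down, do not drop it). Do not lever on the capped tube end that stands up through the nut, and leave everything else where it is.

Things in the scene. Friction and masses are not known exactly. Their poses are not given: they have to be found in the camera images.
- unit: white bench water purifier, 240 x 340 x 85 mm, fixed; origin under its centre on the bench, z up, display on its -x side. Outlet port on the deck at x -20, y +70 mm. Two white filter cartridges, 92 mm across and up to 191 mm above the bench, stand at y -105, x -50 and +60 mm; else the deck is clear (a flat vent plug at x 75, y 120 mm is 11 mm tall)
- outlet (a point): centre of the outlet port's steel flange, on the deck 85 mm above the bench, on the nut's upright axis. Above it: flange 50 mm across to 89 mm, brass hexagon body 28 mm across flats to 102 mm, then the nut
- nut: hexagonal brass union nut on the outlet port, 32 mm across flats, 37 mm across corners, 19 mm tall plus a 3 mm round collar. Origin on its axis at its underside, 107 mm above the bench when tight; z up; flats face its +y, -y and every 60 degrees, corners lie on +x and -x; a white line marks the +y flat. At the start it is a hidden 1.5 to 2.4 rad short of finger-tight
- nut_top (a point): centre of the nut's top, 22 mm above its underside. The nut turns clockwise (from above) to tighten, 2 mm pitch. Running free it drags with about 0.1 N m; finger-tight is felt as a firm stop, from where 0.5 to 0.65 N m is needed to turn it on, rising to 0.7 to 0.85 N m over the quarter turn. It stays where it is left, but 0.1 N m backwards slackens it
- olive_rim (a point): a point on the ferrule (olive) hidden inside the nut, 10 mm from the axis. The ferrule stands still until the nut is finger-tight and from then on is dragged round with the nut, angle for angle
- tube: capped end of a 22 mm steel tube, upright, that runs through the nut; blue cap 25 mm across, top 151 mm above the bench. Fixed. Origin on its axis, 100 mm above the bench
- wrench: big open-ended wrench with a blue handle, loose, about 0.3 kg, flat on the mat. Handle 14 mm thick, jaw 12 mm, flush on the underside. Origin on the underside at the jaw's centre (where the nut's axis goes when home); +x points straight out of the mouth, z up; handle 18 mm wide from x -62 to -200 mm. Centre of mass near x -64 mm
- wrench_jaw (a point): centre of the wrench's jaw, 6 mm above its underside. Gap 33.6 mm between parallel faces that reach x +13 mm from here, then flare to the tips at x +22 mm; throat at x -18.5 mm (a nut corner touches it when home); head 58 mm wide
- wrench_grip (a point): middle of the wrench's blue handle, x -131 mm from its origin, 7 mm above its underside
- mat: grey nitrile tool mat, 300 x 250 x 3 mm, fixed flat on the bench; origin under its centre, x along the long side
- small_wrench: small red-handled wrench (20 mm jaw), too small for this nut, on the mat; leave alone
- spare_nut: spare small brass nut, 24 mm across flats, on the mat; leave alone
- syrup_bottle: amber bottle, 64 mm wide, 150 mm tall; leave alone
- pill_bottle: white pill bottle, 56 mm wide, 85 mm tall; leave alone
- medicine_cup: clear medicine cup, 52 mm wide, 55 mm tall; leave alone
There are look-alikes about, which are no part of the job. What is shaped like the wrench but green is not meant.

How it is judged:
By the outcome, as a careful person would: the job done as asked, in the order asked, and still so for the second after the job is handed in, with the robot touching nothing.
It also fails if it takes over 72 s, if anything falls off the work surface, if the arm or the gripper's body presses on something with over 40 N, if the wrist force passes 120 N, or if a joint passes its speed limit or range.

## Working session

There is one attempt and no reset: what is moved stays moved. The work goes in short steps, Python scripts to look and compute and a tool call to move; the robot and the scene stay as the last step left them, time stands still between calls to the robot, and variables do not carry over. Pictures are saved under pics/ and viewed, at most 10 in all, crops included, and the job is handed in when it is done.

Besides the shell and the picture viewer there is one more tool, called after ">>>" by a JSON object that holds its "method" and its "body". play_rows: Moves the arm, as the interface text tells. Its arguments: {"type":"object","properties":{"rows":{"type":"array"},"force":{"type":"number"}},"required":["rows"]}

```bash
mkdir -p pics
cat > h.py <<'E'
import numpy as np, cv2
from rig import r
def grab(n):
    f=r.grab_frame(n); K=np.array([[f['fx'],0,f['cx']],[0,f['fy'],f['cy']],[0,0,1.]]); f['K']=K
    f['dist']=np.array(f['dist'],float); f['pose']=np.array(f['pose']); f['bgr']=cv2.cvtColor(np.asarray(f['pixels']),cv2.COLOR_RGB2BGR); return f
def ray(f,uv):
    p=cv2.undistortPoints(np.array(uv,float).reshape(-1,1,2),f['K'],f['dist']).reshape(-1,2)
    d=np.c_[p,np.ones(len(p))]@f['pose'][:3,:3].T
    return f['pose'][:3,3],d
def onz(f,uv,z):
    o,d=ray(f,uv); return o+d*((z-o[2])/d[:,2])[:,None]
def proj(f,P):
    R=f['pose'][:3,:3];t=f['pose'][:3,3]
    return cv2.projectPoints(np.array(P,float).reshape(-1,1,3),cv2.Rodrigues(R.T)[0],-R.T@t,f['K'],f['dist'])[0].reshape(-1,2)
E
python3 - <<'E'
from h import *
for n in('top','side'):
    f=grab(n); cv2.imwrite(f'pics/{n}0.png',f['bgr']); print(n,f['pose'].round(3).tolist(),f['fx'],f['dist'])
print(r.sense(), r.tcp_to_grasp)
E
```

```text
top [[-0.01, -0.997, 0.075, 436.757], [-1.0, 0.01, 0.006, -49.159], [-0.007, -0.075, -0.997, 1292.689], [0.0, 0.0, 0.0, 1.0]] 439.7475077962427 [-0.06419224  0.          0.          0.          0.        ]
side [[-0.784, -0.299, 0.545, -84.204], [-0.621, 0.405, -0.671, 697.454], [-0.02, -0.864, -0.503, 692.242], [0.0, 0.0, 0.0, 1.0]] 502.0946534801491 [0.03009818 0.         0.         0.         0.        ]
{'clock': 0.1, 'qpos': array([-1.32140066e+00,  3.53620785e-01,  1.63404900e+00,  1.26931335e-05,
        1.15521174e+00, -2.34992023e-03]), 'qvel': array([-0.00038517, -0.00261812, -0.00277651, -0.00151155, -0.00050978,
       -0.00152112]), 'joint_efforts': array([ 2.60813231e-04, -6.06356120e+01, -3.42820823e+01,  2.66333439e-05,
        4.02087666e-03, -1.71464319e-05]), 'eef_pos': array([ 155.61291712, -604.87617406,  230.61519948]), 'tcp_rot': array([-3.14030382e+00, -1.46347778e-05,  2.51740441e-01]), 'contact_force': array([-0.24550834, -0.19973597, -0.01363303]), 'wrist_torque': array([ 0.00787524, -0.03181808, -0.01013247]), 'grasp_force': 0.0, 'opening': 1.0047725219608619} 18.700000000000003
```

View pics/top0.png

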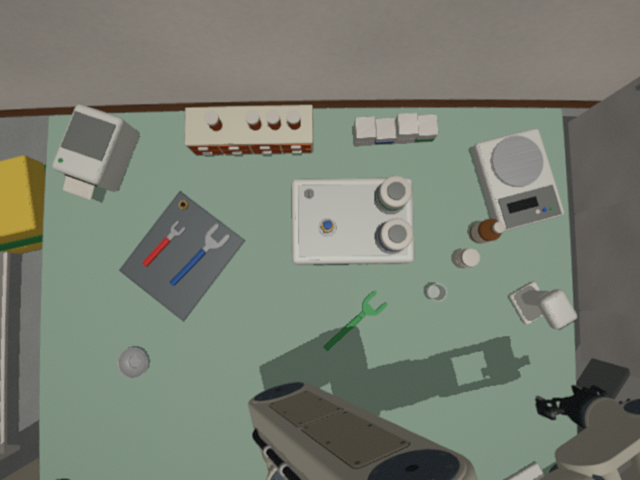

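View pics/side0.png

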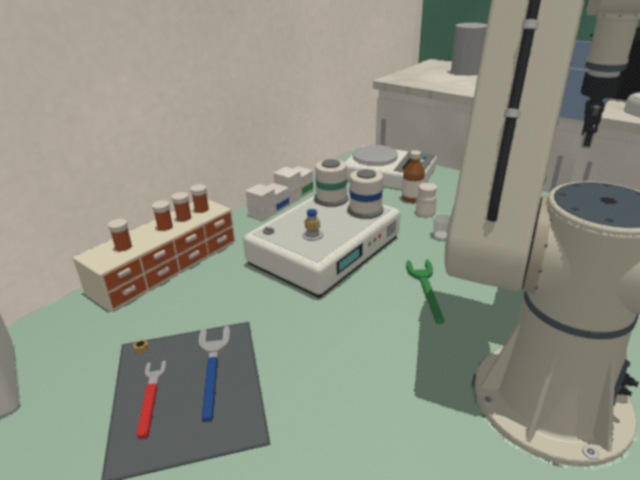

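Top view: the blue-handled wrench lies on the mat with its head at (214,238) and its handle end at (172,283). The small red wrench is at (163,245) and the green look-alike at (355,322) is on the bench. The blue one on the mat fits the description. The outlet with its blue cap is at (327,226), and the cartridges are at (395,193) and (395,236). The side view agrees: blue wrench at (211,375), nut at (312,223).

```bash
cat > m.py <<'E'
from h import *
t=grab('top'); s=grab('side')
def blue(f,box):
    h=cv2.cvtColor(f['bgr'],cv2.COLOR_BGR2HSV); m=cv2.inRange(h,(100,110,40),(130,255,255)); o=np.zeros_like(m); x0,y0,x1,y1=box; o[y0:y1,x0:x1]=m[y0:y1,x0:x1]
    n,l,st,c=cv2.connectedComponentsWithStats(o); k=1+st[1:,4].argmax(); return np.argwhere(l==k)[:,::-1].astype(float)
for f,b in((t,(120,190,245,320)),(s,(110,320,265,465))):
    p=blue(f,b); w=onz(f,p,14)[:,:2]; c=w.mean(0); u,sv,v=np.linalg.svd(w-c,full_matrices=False); a=v[0]; a=a*np.sign(a[0]) 
    q=(w-c)@a; print('handle c',c.round(1),'ang',np.degrees(np.arctan2(a[1],a[0])).round(2),'ext',q.min(),q.max(),'mid',(c+a*(q.min()+q.max())/2).round(1),len(p))
ct=blue(t,(310,210,345,240)); cs=blue(s,(300,200,325,222))
print('cap px',ct.mean(0),len(ct),cs.mean(0),len(cs),'top@151',onz(t,[ct.mean(0)],151)[0])
o1,d1=ray(t,[ct.mean(0)]);o2,d2=ray(s,[cs.mean(0)])
A=np.c_[d1[0],-d2[0]];x=np.linalg.lstsq(A,o2-o1,rcond=None)[0]; print('tri',o1+d1[0]*x[0],o2+d2[0]*x[1])
# unit edges
h=cv2.cvtColor(t['bgr'],cv2.COLOR_BGR2HSV); m=cv2.inRange(h,(0,0,150),(180,40,255)); o=np.zeros_like(m); o[170:275,285:420]=m[170:275,285:420]
cn=max(cv2.findContours(o,0,2)[0],key=cv2.contourArea); print('unit rect',cv2.minAreaRect(cn))
i=cv2.resize(t['bgr'][195:255,297:357],(480,480),interpolation=2)
k=proj(s,[list((o1+d1[0]*x[0])[:2])+[120]])[0].astype(int); j=cv2.resize(s['bgr'][k[1]-25:k[1]+25,k[0]-16:k[0]+16],(307,480),interpolation=2)
cv2.imwrite('pics/nut.png',np.hstack([i,j]))
w=cv2.resize(t['bgr'][185:325,115:250],None,fx=4,fy=4,interpolation=2); cv2.imwrite('pics/wr.png',w)
E
python3 m.py
```

```text
handle c [475.3 340.1] ang -44.36 ext -66.99309972077766 65.22781768262402 mid [474.6 340.8] 267
handle c [468.3 348.1] ang -44.03 ext -65.62169224673956 75.541979385618 mid [471.9 344.7] 623
cap px [327.32653061 224.42857143] 49 [311.35714286 212.4047619 ] 42 top@151 [578.60224547 -68.67864543 151.        ]
tri [579.32428587 -68.77800613 145.18842889] [579.43380975 -68.69179986 145.20056246]
unit rect ((352.0, 222.0), (104.0, 134.0), 90.0)
```

View pics/nut.png

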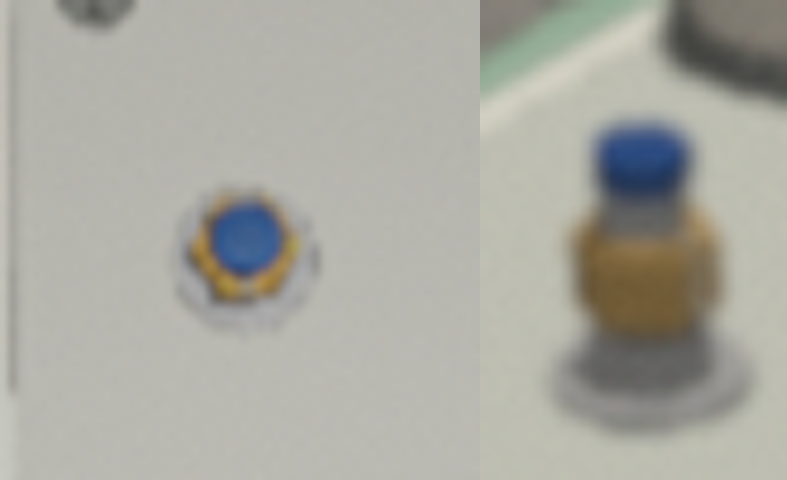

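View pics/wr.png

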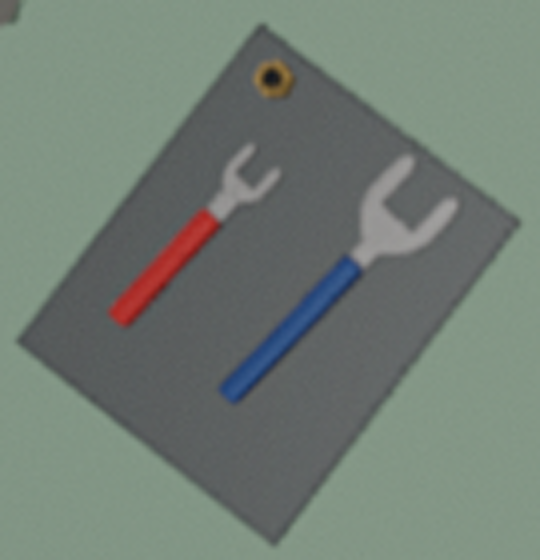

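Crops: the left part shows the brass nut around the blue cap at crop (245,240), with a flat facing roughly image-down. The side crop shows a lighter strip at the nut's right edge. The second crop confirms the big wrench: blue handle from (230,395) to (350,265), head at (405,210). The red one is smaller and the green one is off the mat. I'm moving toward the nut now.

>>> {"method": "play_rows", "body": {"rows": [{"dp": [0.755, -0.574, 0], "turn": [0, 0, 0], "fingers": 0}, {"dp": [0.755, -0.574, 0], "turn": [0, 0, 0], "fingers": 0}, {"dp": [0.755, -0.574, 0], "turn": [0, 0, 0], "fingers": 0}, {"dp": [0.755, -0.574, 0], "turn": [0, 0, 0], "fingers": 0}, {"dp": [0.755, -0.574, 0], "turn": [0, 0, 0], "fingers": 0}]}}

```text
clock: 0.62
eef_pos: [274.0, -454.9, 231.2]
tcp_rot: [-3.141, 0.0, 0.251]
contact_force: [1.4, 0.1, 0.8]
opening: 1.001
grasp_force: 0.0
```

>>> {"method": "play_rows", "body": {"rows": [{"dp": [0.755, -0.574, 0], "turn": [0, 0, 0], "fingers": 0}, {"dp": [0.755, -0.574, 0], "turn": [0, 0, 0], "fingers": 0}, {"dp": [0.755, -0.574, 0], "turn": [0, 0, 0], "fingers": 0}, {"dp": [0.755, -0.574, 0], "turn": [0, 0, 0], "fingers": 0}, {"dp": [0.755, -0.574, 0], "turn": [0, 0, 0], "fingers": 0}]}}

```text
clock: 1.03
eef_pos: [391.7, -306.1, 231.3]
tcp_rot: [3.141, -0.0, 0.252]
contact_force: [0.0, -0.1, -0.6]
opening: 1.005
grasp_force: 0.0
```

>>> {"method": "play_rows", "body": {"rows": [{"dp": [0.755, -0.574, 0], "turn": [0, 0, 0], "fingers": 0}, {"dp": [0.755, -0.574, 0], "turn": [0, 0, 0], "fingers": 0}, {"dp": [0.755, -0.574, 0], "turn": [0, 0, 0], "fingers": 0}, {"dp": [0.755, -0.574, 0], "turn": [0, 0, 0], "fingers": 0}, {"dp": [0.755, -0.574, 0], "turn": [0, 0, 0], "fingers": 0}]}}

```text
clock: 1.45
eef_pos: [509.5, -157.1, 231.4]
tcp_rot: [3.141, -0.0, 0.252]
contact_force: [1.4, -0.8, -0.8]
opening: 0.997
grasp_force: 0.0
```

```bash
cat > hexa.py <<'E'
from h import *
def hexang(bgr,f,c,z=124,white=False):
    # 6-fold phase of the brass area about the axis, on plane z
    g=np.mgrid[-24:24.1:.5,-24:24.1:.5]; X=g[0].ravel();Y=g[1].ravel()
    uv=proj(f,np.c_[X+c[0],Y+c[1],X*0+z]).astype(np.float32)
    col=cv2.remap(bgr,uv[:,0].reshape(g[0].shape),uv[:,1].reshape(g[0].shape),cv2.INTER_CUBIC)
    hsv=cv2.cvtColor(col,cv2.COLOR_BGR2HSV); m=((hsv[...,0]<35)&(hsv[...,1]>80)).ravel()
    rr=np.hypot(X,Y); th=np.arctan2(Y,X); a=np.radians(np.arange(0,360,10)); R=[]
    for t in a:
        k=m&(np.abs(np.angle(np.exp(1j*(th-t))))<np.radians(6)); R.append(rr[k].max() if k.any() else np.nan)
    R=np.array(R); ok=~np.isnan(R); A=np.c_[np.ones(ok.sum()),np.cos(a[ok]),np.sin(a[ok]),np.cos(6*a[ok]),np.sin(6*a[ok])]
    s=np.linalg.lstsq(A,R[ok],rcond=None)[0]
    corner=np.degrees(np.arctan2(s[4],s[3]))/6
    return R,s,corner
if __name__=='__main__':
    f=grab('top'); b=cv2.imread('pics/top0.png')
    R,s,cn=hexang(b,f,(578.9,-68.7)); print(R.round(1),s.round(2),'corner at',cn,'mod 60')
    print(r.sense()['eef_pos'],r.sense()['tcp_rot'])
E
python3 hexa.py
```

```text
[ nan  nan  nan  nan  nan  nan 15.4 16.  17.1 17.6 17.8 17.1 16.1 15.9
 17.6 18.3 18.3 17.1 15.1 15.5 16.6 17.3 17.2 16.3 16.  16.  17.1 17.6
 17.6 16.5  nan  nan  nan  nan  nan  nan] [16.75 -0.08  0.19 -1.06 -0.46] corner at -26.058670964421808 mod 60
[ 513.34628247 -152.81575569  231.52714879] [-3.14000635 -0.00363818  0.25300812]
```

>>> {"method": "play_rows", "body": {"rows": [{"dp": [0.755, -0.574, 0], "turn": [0, 0, 0], "fingers": 0}, {"dp": [0.755, -0.574, 0], "turn": [0, 0, 0], "fingers": 0}, {"dp": [0.755, -0.574, 0], "turn": [0, 0, 0], "fingers": 0}, {"dp": [0, 0, 0.3], "turn": [0, 0, -0.95], "fingers": 0}, {"dp": [0, 0, 0.3], "turn": [0, 0, -0.95], "fingers": 0}]}}

```text
clock: 1.92
eef_pos: [580.8, -67.8, 207.3]
tcp_rot: [3.141, -0.001, 0.458]
contact_force: [-0.3, -0.5, -0.3]
opening: 1.001
grasp_force: 0.0
```

>>> {"method": "play_rows", "body": {"rows": [{"dp": [0, 0, 0.3], "turn": [0, 0, -0.95], "fingers": 0}, {"dp": [0, 0, 0.3], "turn": [0, 0, -0.95], "fingers": 0}, {"dp": [0, 0, 0], "turn": [0, 0, -0.95], "fingers": 0}, {"dp": [0, 0, 0], "turn": [0, 0, -0.95], "fingers": 0}, {"dp": [0, 0, 0], "turn": [0, 0, -0.95], "fingers": 0}]}}

```text
clock: 2.33
eef_pos: [578.9, -69.6, 182.8]
tcp_rot: [-3.141, 0.0, 0.953]
contact_force: [0.7, -0.4, -0.4]
opening: 1.002
grasp_force: 0.0
```

>>> {"method": "play_rows", "body": {"rows": [{"dp": [0, 0, 0], "turn": [0, 0, -0.95], "fingers": 0}, {"dp": [0, 0, 0], "turn": [0, 0, -0.95], "fingers": 0}, {"dp": [0, 0, 0], "turn": [0, 0, -0.95], "fingers": 0}, {"dp": [0, 0, 0], "turn": [0, 0, -0.95], "fingers": 0}, {"dp": [0, 0, 0], "turn": [0, 0, -0.95], "fingers": 0}]}}

```text
clock: 2.75
eef_pos: [579.1, -69.7, 183.1]
tcp_rot: [-3.141, -0.0, 1.45]
contact_force: [0.7, -0.5, 0.8]
opening: 0.998
grasp_force: 0.0
```

>>> {"method": "play_rows", "body": {"rows": [{"dp": [0, 0, 0], "turn": [0, 0, -0.95], "fingers": 0}, {"dp": [0, 0, 0], "turn": [0, 0, -0.95], "fingers": 0}, {"dp": [0, 0, 0], "turn": [0, 0, 0], "fingers": 0}, {"dp": [0, 0, 0], "turn": [0, 0, 0], "fingers": 0}]}}

```text
clock: 3.08
eef_pos: [579.1, -69.7, 183.2]
tcp_rot: [-3.141, -0.0, 1.642]
contact_force: [0.2, 0.2, 0.6]
opening: 0.997
grasp_force: 0.0
```

>>> {"method": "play_rows", "body": {"rows": [{"dp": [0.025, 0, 0.7], "turn": [0, 0, 0], "fingers": 0}, {"dp": [0, 0, 0.7], "turn": [0, 0, 0], "fingers": 0}, {"dp": [0, 0, 0.7], "turn": [0, 0, 0], "fingers": 0.3}, {"dp": [0, 0, 0], "turn": [0, 0, 0], "fingers": 0.4}, {"dp": [0, 0, 0], "turn": [0, 0, 0], "fingers": 0.4}], "force": 35}}

```text
clock: 3.5
eef_pos: [578.1, -68.5, 98.4]
tcp_rot: [-3.138, -0.001, 1.642]
contact_force: [-0.0, -0.1, 0.3]
opening: 0.609
grasp_force: 0.0
```

Run:
```python
from h import *
s=grab('side'); k=proj(s,[579,-68.7,125])[0].astype(int); cv2.imwrite('pics/s1.png',cv2.resize(s['bgr'][k[1]-60:k[1]+50,k[0]-70:k[0]+70],None,fx=4.5,fy=4.5,interpolation=2))
q=r.sense(); print(q['eef_pos'],q['tcp_rot'],q['wrist_torque'],q['contact_force'],q['opening'])
```

```text
[579.36742107 -68.65473151  99.86206369] [-3.14130632e+00 -7.58098078e-05  1.64283825e+00] [-0.04393194  0.01984098 -0.05323667] [1.53142909 0.14325891 0.65786833] 0.6001320360543806
```

View pics/s1.png

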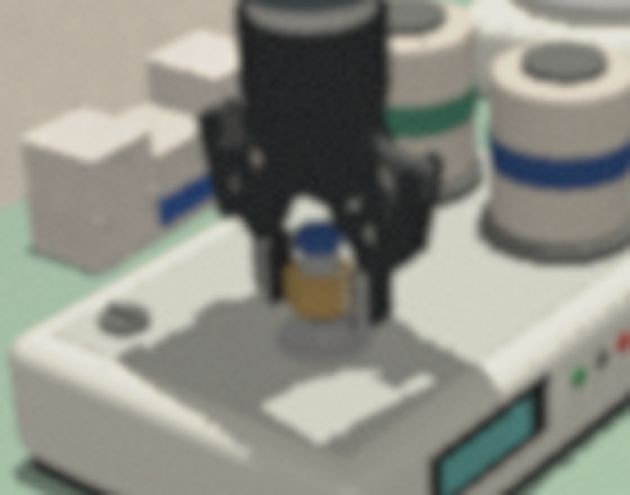

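The fingers straddle the nut at crop (318,285), clear of the cap at (318,237). I'm closing now.

>>> {"method": "play_rows", "body": {"rows": [{"dp": [0, 0, 0], "turn": [0, 0, 0], "fingers": 0.7}, {"dp": [0, 0, 0], "turn": [0, 0, 0], "fingers": 1}, {"dp": [0, 0, 0], "turn": [0, 0, 0], "fingers": 1}, {"dp": [0, 0, 0], "turn": [0, 0, 0], "fingers": 1}, {"dp": [0, 0, 0], "turn": [0, 0, 0], "fingers": 1}], "force": 35}}

```text
clock: 3.97
eef_pos: [579.6, -68.9, 101.4]
tcp_rot: [3.14, 0.001, 1.644]
contact_force: [-3.8, -1.1, 6.3]
opening: 0.37
grasp_force: 35.6
```

```bash
cat > st.py <<'E'
from h import *
q=r.sense(); print(q['clock'],q['eef_pos'].round(1),q['tcp_rot'].round(4),'T',q['wrist_torque'].round(3),'F',q['contact_force'].round(1),'op',round(q['opening'],3),round(q['grasp_force'],1),'j',q['qpos'].round(3))
E
python3 st.py
```

```text
3.9667 [579.6 -68.9 101.4] [3.1401e+00 6.0000e-04 1.6439e+00] T [-0.182  0.662 -0.085] F [-3.8 -1.1  6.3] op 0.37 35.6 j [-0.121  0.442  1.83  -0.     0.868 -0.194]
```

>>> {"method": "play_rows", "body": {"rows": [{"dp": [0, 0, 0], "turn": [0, 0, 0.5], "fingers": 1}, {"dp": [0, 0, 0], "turn": [0, 0, 0.8], "fingers": 1}, {"dp": [0, 0, 0], "turn": [0, 0, 0.8], "fingers": 1}, {"dp": [0, 0, 0], "turn": [0, 0, 0.8], "fingers": 1}, {"dp": [0, 0, 0], "turn": [0, 0, 0.8], "fingers": 1}]}}

```text
clock: 4.38
eef_pos: [579.3, -68.9, 101.3]
tcp_rot: [3.14, 0.0, 1.253]
contact_force: [-4.0, -2.1, 6.0]
opening: 0.366
grasp_force: 34.8
```

```bash
python3 st.py
```

```text
4.3833 [579.3 -68.9 101.3] [3.1405e+00 2.0000e-04 1.2527e+00] T [-0.152  0.701  0.134] F [-4.  -2.1  6. ] op 0.366 34.8 j [-1.21e-01  4.42e-01  1.83e+00 -1.00e-03  8.69e-01  1.98e-01]
```

>>> {"method": "play_rows", "body": {"rows": [{"dp": [0, 0, 0], "turn": [0, 0, 0.8], "fingers": 1}, {"dp": [0, 0, 0], "turn": [0, 0, 0.8], "fingers": 1}, {"dp": [0, 0, 0], "turn": [0, 0, 0.8], "fingers": 1}, {"dp": [0, 0, 0], "turn": [0, 0, 0.8], "fingers": 1}, {"dp": [0, 0, 0], "turn": [0, 0, 0.8], "fingers": 1}]}}

```text
clock: 4.8
eef_pos: [579.1, -68.8, 101.2]
tcp_rot: [3.141, -0.0, 0.834]
contact_force: [-4.7, 0.7, 5.4]
opening: 0.366
grasp_force: 34.8
```

```bash
python3 st.py
```

```text
4.8 [579.1 -68.8 101.2] [ 3.1411e+00 -1.0000e-04  8.3370e-01] T [0.029 0.772 0.051] F [-4.7  0.7  5.4] op 0.366 34.8 j [-0.121  0.442  1.83  -0.     0.869  0.617]
```

>>> {"method": "play_rows", "body": {"rows": [{"dp": [0, 0, 0], "turn": [0, 0, 0.8], "fingers": 1}, {"dp": [0, 0, 0], "turn": [0, 0, 0.8], "fingers": 1}, {"dp": [0, 0, 0], "turn": [0, 0, 0.8], "fingers": 1}, {"dp": [0, 0, 0], "turn": [0, 0, 0.7], "fingers": 1}, {"dp": [0, 0, 0], "turn": [0, 0, 0.3], "fingers": 1}]}}

```text
clock: 5.22
eef_pos: [578.9, -68.6, 101.1]
tcp_rot: [3.142, -0.0, 0.478]
contact_force: [-4.9, 0.6, 5.0]
opening: 0.369
grasp_force: 34.8
```

```bash
python3 st.py
```

```text
5.2167 [578.9 -68.6 101.1] [ 3.1415e+00 -1.0000e-04  4.7750e-01] T [0.167 0.79  0.08 ] F [-4.9  0.6  5. ] op 0.369 34.8 j [-0.12   0.442  1.83   0.     0.869  0.973]
```

>>> {"method": "play_rows", "body": {"rows": [{"dp": [0, 0, 0], "turn": [0, 0, 0.6], "fingers": 1}, {"dp": [0, 0, 0], "turn": [0, 0, 0.6], "fingers": 1}, {"dp": [0, 0, 0], "turn": [0, 0, 0.6], "fingers": 1}, {"dp": [0, 0, 0], "turn": [0, 0, 0.6], "fingers": 1}, {"dp": [0, 0, 0], "turn": [0, 0, 0.5], "fingers": 1}], "force": 22}}

```text
clock: 5.63
eef_pos: [578.8, -68.4, 101.0]
tcp_rot: [-3.141, 0.0, 0.175]
contact_force: [-4.3, 0.5, 4.1]
opening: 0.364
grasp_force: 34.7
```

```bash
python3 st.py
```

```text
5.6333 [578.8 -68.4 101. ] [-3.1413  0.      0.1747] T [0.316 0.772 0.089] F [-4.3  0.5  4.1] op 0.364 34.7 j [-0.12   0.442  1.83   0.     0.869  1.276]
```

>>> {"method": "play_rows", "body": {"rows": [{"dp": [0, 0, 0], "turn": [0, 0, 0.2], "fingers": 1}, {"dp": [0, 0, 0], "turn": [0, 0, 0.2], "fingers": 1}, {"dp": [0, 0, 0], "turn": [0, 0, 0.2], "fingers": 1}, {"dp": [0, 0, 0], "turn": [0, 0, 0.2], "fingers": 1}, {"dp": [0, 0, 0], "turn": [0, 0, 0.2], "fingers": 1}]}}

```text
clock: 6.05
eef_pos: [578.8, -68.3, 100.9]
tcp_rot: [-3.141, 0.0, 0.072]
contact_force: [-4.4, 2.0, 3.5]
opening: 0.366
grasp_force: 34.7
```

```bash
python3 st.py
```

```text
6.05 [578.8 -68.3 100.9] [-3.1412e+00  1.0000e-04  7.2200e-02] T [0.355 0.728 0.026] F [-4.4  2.   3.5] op 0.366 34.7 j [-0.12   0.442  1.83   0.     0.869  1.378]
```

>>> {"method": "play_rows", "body": {"rows": [{"dp": [0, 0, 0], "turn": [0, 0, 0.17], "fingers": 1}, {"dp": [0, 0, 0], "turn": [0, 0, 0.17], "fingers": 1}, {"dp": [0, 0, 0], "turn": [0, 0, 0.17], "fingers": 1}, {"dp": [0, 0, 0], "turn": [0, 0, 0.17], "fingers": 1}, {"dp": [0, 0, 0], "turn": [0, 0, 0.17], "fingers": 1}]}}

```text
clock: 6.47
eef_pos: [578.8, -68.2, 100.9]
tcp_rot: [-3.141, 0.0, -0.017]
contact_force: [-4.6, 2.8, 3.1]
opening: 0.372
grasp_force: 34.7
```

```bash
python3 st.py
```

```text
6.4667 [578.8 -68.2 100.9] [-3.1411e+00  1.0000e-04 -1.6600e-02] T [0.416 0.719 0.116] F [-4.6  2.8  3.1] op 0.372 34.7 j [-1.200e-01  4.420e-01  1.830e+00  1.000e-03  8.690e-01  1.467e+00]
```

>>> {"method": "play_rows", "body": {"rows": [{"dp": [0, 0, 0], "turn": [0, 0, 0.17], "fingers": 1}, {"dp": [0, 0, 0], "turn": [0, 0, 0.17], "fingers": 1}, {"dp": [0, 0, 0], "turn": [0, 0, 0.17], "fingers": 1}, {"dp": [0, 0, 0], "turn": [0, 0, 0.17], "fingers": 1}, {"dp": [0, 0, 0], "turn": [0, 0, 0.17], "fingers": 1}]}}

```text
clock: 6.88
eef_pos: [579.2, -68.3, 100.8]
tcp_rot: [-3.141, -0.0, -0.105]
contact_force: [-5.1, 3.9, 7.4]
opening: 0.372
grasp_force: 29.3
```

```bash
python3 st.py
```

```text
6.8833 [579.2 -68.3 100.8] [-3.1413e+00 -5.0000e-04 -1.0510e-01] T [0.64  0.838 0.516] F [-5.1  3.9  7.4] op 0.372 29.3 j [-0.12   0.443  1.83   0.     0.868  1.556]
```

>>> {"method": "play_rows", "body": {"rows": [{"dp": [0, 0, 0], "turn": [0, 0, 0.08], "fingers": 1}, {"dp": [0, 0, 0], "turn": [0, 0, 0], "fingers": 1}]}}

```text
clock: 7.05
eef_pos: [579.2, -68.3, 100.8]
tcp_rot: [-3.141, -0.0, -0.113]
contact_force: [-5.7, 4.1, 8.3]
opening: 0.368
grasp_force: 29.4
```

```bash
python3 st.py
```

```text
7.05 [579.2 -68.3 100.8] [-3.1413e+00 -5.0000e-04 -1.1320e-01] T [0.596 0.834 0.426] F [-5.7  4.1  8.3] op 0.368 29.4 j [-0.12   0.443  1.83   0.     0.868  1.564]
```

The torque stays at about 0.45 N m with no further turning, so the nut is finger-tight. I'm releasing, rising and turning toward the wrench.

>>> {"method": "play_rows", "body": {"rows": [{"dp": [0, 0, 0], "turn": [0, 0, 0], "fingers": 0.35}, {"dp": [0, 0, 0], "turn": [0, 0, 0], "fingers": 0.2}, {"dp": [0, 0, 0], "turn": [0, 0, 0], "fingers": 0.2}, {"dp": [0, 0, -0.7], "turn": [0, 0, 0], "fingers": 0.2}, {"dp": [0, 0, -0.7], "turn": [0, 0, 0], "fingers": 0.2}]}}

```text
clock: 7.47
eef_pos: [578.0, -68.6, 154.6]
tcp_rot: [3.142, 0.003, -0.113]
contact_force: [0.6, 0.1, -0.0]
opening: 0.802
grasp_force: 0.0
```

>>> {"method": "play_rows", "body": {"rows": [{"dp": [0, 0, -0.7], "turn": [0, 0, -0.99], "fingers": 0.2}, {"dp": [0, 0, -0.5], "turn": [0, 0, -0.99], "fingers": 0.2}, {"dp": [0, 0, 0], "turn": [0, 0, -0.99], "fingers": 0.3}, {"dp": [0, 0, 0], "turn": [0, 0, -0.99], "fingers": 0.3}, {"dp": [0, 0, 0], "turn": [0, 0, -0.99], "fingers": 0.3}]}}

```text
clock: 7.88
eef_pos: [579.7, -68.8, 204.1]
tcp_rot: [3.141, -0.002, 0.41]
contact_force: [1.0, 0.1, 0.2]
opening: 0.698
grasp_force: 0.0
```

>>> {"method": "play_rows", "body": {"rows": [{"dp": [0, 0, 0], "turn": [0, 0, -0.99], "fingers": 0.3}, {"dp": [0, 0, 0], "turn": [0, 0, -0.99], "fingers": 0.3}, {"dp": [0, 0, 0], "turn": [0, 0, -0.99], "fingers": 0.3}, {"dp": [0, 0, 0], "turn": [0, 0, -0.99], "fingers": 0.3}, {"dp": [0, 0, 0], "turn": [0, 0, -0.99], "fingers": 0.3}]}}

```text
clock: 8.3
eef_pos: [579.4, -68.8, 203.4]
tcp_rot: [3.141, -0.0, 0.929]
contact_force: [0.3, -0.5, -0.7]
opening: 0.699
grasp_force: 0.0
```

>>> {"method": "play_rows", "body": {"rows": [{"dp": [0, 0, 0], "turn": [0, 0, -0.99], "fingers": 0.3}, {"dp": [0, 0, 0], "turn": [0, 0, -0.99], "fingers": 0.3}, {"dp": [0, 0, 0], "turn": [0, 0, -0.99], "fingers": 0.3}, {"dp": [0, 0, 0], "turn": [0, 0, -0.99], "fingers": 0.3}, {"dp": [0, 0, 0], "turn": [0, 0, -0.99], "fingers": 0.3}]}}

```text
clock: 8.72
eef_pos: [579.4, -68.8, 203.4]
tcp_rot: [3.141, 0.0, 1.447]
contact_force: [0.2, 0.1, 0.7]
opening: 0.702
grasp_force: 0.0
```

>>> {"method": "play_rows", "body": {"rows": [{"dp": [0, 0, 0], "turn": [0, 0, -0.99], "fingers": 0.3}, {"dp": [0, 0, 0], "turn": [0, 0, -0.99], "fingers": 0.3}, {"dp": [0, 0, 0], "turn": [0, 0, -0.99], "fingers": 0.3}, {"dp": [0, 0, 0], "turn": [0, 0, -0.99], "fingers": 0.3}, {"dp": [0, 0, 0], "turn": [0, 0, -0.99], "fingers": 0.3}]}}

```text
clock: 9.13
eef_pos: [579.4, -68.8, 203.4]
tcp_rot: [3.141, 0.0, 1.965]
contact_force: [-0.6, 0.7, -0.3]
opening: 0.7
grasp_force: 0.0
```

>>> {"method": "play_rows", "body": {"rows": [{"dp": [0, 0, 0], "turn": [0, 0, -0.99], "fingers": 0.3}, {"dp": [0, 0, 0], "turn": [0, 0, -0.99], "fingers": 0.3}, {"dp": [0, 0, 0], "turn": [0, 0, -0.99], "fingers": 0.3}, {"dp": [0, 0, 0], "turn": [0, 0, -0.94], "fingers": 0.3}, {"dp": [0.3, 0.2, 0], "turn": [0, 0, 0], "fingers": 0.3}]}}

```text
clock: 9.55
eef_pos: [576.8, -55.9, 203.5]
tcp_rot: [3.141, 0.002, 2.374]
contact_force: [-0.5, 0.1, -0.5]
opening: 0.703
grasp_force: 0.0
```

>>> {"method": "play_rows", "body": {"rows": [{"dp": [0.79, 0.5, 0], "turn": [0, 0, 0], "fingers": 0.3}, {"dp": [0.79, 0.5, 0], "turn": [0, 0, 0], "fingers": 0.3}, {"dp": [0.79, 0.5, 0], "turn": [0, 0, 0], "fingers": 0.3}, {"dp": [0.79, 0.5, 0], "turn": [0, 0, 0], "fingers": 0.3}, {"dp": [0.79, 0.5, 0], "turn": [0, 0, 0], "fingers": 0.3}]}}

```text
clock: 9.97
eef_pos: [531.7, 129.4, 203.5]
tcp_rot: [3.141, 0.0, 2.367]
contact_force: [1.5, -0.4, -0.4]
opening: 0.703
grasp_force: 0.0
```

>>> {"method": "play_rows", "body": {"rows": [{"dp": [0.79, 0.5, 0], "turn": [0, 0, 0], "fingers": 0.3}, {"dp": [0.79, 0.5, 0], "turn": [0, 0, 0], "fingers": 0.3}, {"dp": [0.79, 0.5, 0], "turn": [0, 0, 0], "fingers": 0.3}, {"dp": [0.79, 0.5, 0], "turn": [0, 0, 0], "fingers": 0.3}, {"dp": [0.79, 0.5, 0], "turn": [0, 0, 0], "fingers": 0.3}]}}

```text
clock: 10.38
eef_pos: [487.8, 311.5, 203.5]
tcp_rot: [3.141, 0.0, 2.367]
contact_force: [0.3, -0.4, 0.8]
opening: 0.7
grasp_force: 0.0
```

>>> {"method": "play_rows", "body": {"rows": [{"dp": [0.57, 0.32, 0], "turn": [0, 0, 0], "fingers": 0.3}, {"dp": [0, 0, 0], "turn": [0, 0, 0], "fingers": 0.3}]}}

```text
clock: 10.55
eef_pos: [479.9, 339.2, 203.5]
tcp_rot: [3.14, -0.001, 2.371]
contact_force: [0.6, -0.9, 0.0]
opening: 0.703
grasp_force: 0.0
```

```bash
cat > nut.py <<'E'
from hexa import *
f=grab('top'); b=f['bgr']
R,s,cn=hexang(b,f,(578.9,-68.7)); print(s.round(2),'corner at',cn,'mod 60')
cv2.imwrite('pics/n_%d.png'%int(r.sense()['clock']*100),b)
E
python3 nut.py; python3 st.py
```

```text
[16.25 -0.77 -0.1   0.77 -0.61] corner at -6.377811848604789 mod 60
10.6 [480.3 336.9 203.3] [ 3.1410e+00 -3.0000e-04  2.3711e+00] T [0.027 0.024 0.015] F [ 0.5 -0.5  0.9] op 0.701 0.0 j [ 0.609  0.322  1.745  0.     1.074 -0.192]
```

The nut corner is at about 53.5° (mod 60), which matches the hand angle. I'm descending on the wrench handle.

>>> {"method": "play_rows", "body": {"rows": [{"dp": [-0.074, -0.02, 0.85], "turn": [0, 0, 0], "fingers": 0.4}, {"dp": [0, 0, 0.85], "turn": [0, 0, 0], "fingers": 0.4}, {"dp": [0, 0, 0.85], "turn": [0, 0, 0], "fingers": 0.4}, {"dp": [0, 0, 0.85], "turn": [0, 0, 0], "fingers": 0.4}, {"dp": [0, 0, 0.6], "turn": [0, 0, 0], "fingers": 0.4}]}}

```text
clock: 11.02
eef_pos: [482.0, 330.0, 40.8]
tcp_rot: [-3.139, -0.0, 2.367]
contact_force: [-0.0, -0.5, -0.7]
opening: 0.599
grasp_force: 0.0
```

>>> {"method": "play_rows", "body": {"rows": [{"dp": [0, 0, 0.4], "turn": [0, 0, 0], "fingers": 0.4}, {"dp": [0, 0, 0.4], "turn": [0, 0, 0], "fingers": 0.4}, {"dp": [0, 0, 0.13], "turn": [0, 0, 0], "fingers": 0.4}, {"dp": [0, 0, 0], "turn": [0, 0, 0], "fingers": 0.4}]}}

```text
clock: 11.35
eef_pos: [482.3, 330.4, 4.9]
tcp_rot: [-3.139, -0.0, 2.368]
contact_force: [-0.6, 0.3, 0.1]
opening: 0.6
grasp_force: 0.0
```

```bash
python3 st.py
python3 - <<'E'
from h import *
s=grab('side'); cv2.imwrite('pics/s2.png',cv2.resize(s['bgr'][280:470,110:300],None,fx=3,fy=3,interpolation=2))
E
```

```text
11.35 [482.3 330.4   4.9] [-3.1390e+00 -4.0000e-04  2.3683e+00] T [-0.014 -0.028 -0.014] F [-0.6  0.3  0.1] op 0.6 0.0 j [ 0.598  0.59   1.862 -0.     0.693 -0.199]
```

View pics/s2.png

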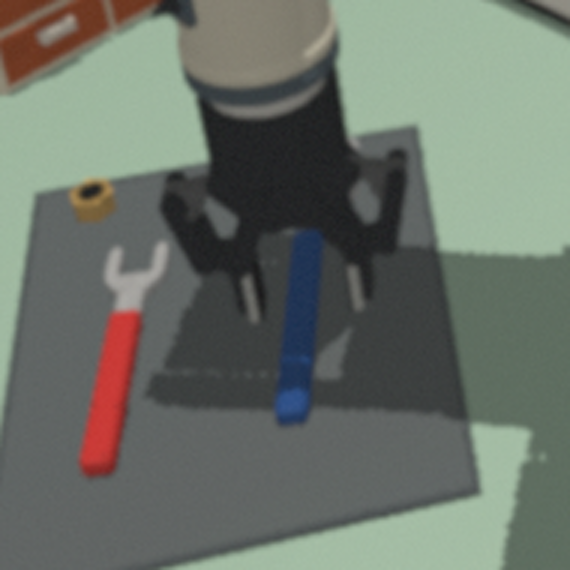

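The handle lies between the finger tips, at crop (300,300), and the red wrench is clear on the left. I'm closing and lifting.

>>> {"method": "play_rows", "body": {"rows": [{"dp": [0, 0, 0], "turn": [0, 0, 0], "fingers": 0.7}, {"dp": [0, 0, 0], "turn": [0, 0, 0], "fingers": 1}, {"dp": [0, 0, 0], "turn": [0, 0, 0], "fingers": 1}, {"dp": [0, 0, 0], "turn": [0, 0, 0], "fingers": 1}, {"dp": [0, 0, 0], "turn": [0, 0, 0], "fingers": 1}], "force": 110}}

```text
clock: 11.82
eef_pos: [484.0, 332.2, 7.8]
tcp_rot: [3.139, 0.001, 2.37]
contact_force: [-1.6, 0.2, 9.0]
opening: 0.169
grasp_force: 108.2
```

```bash
python3 st.py
```

```text
11.8167 [484.  332.2   7.8] [3.1392e+00 7.0000e-04 2.3705e+00] T [-0.259  0.149  0.11 ] F [-1.6  0.2  9. ] op 0.169 108.2 j [ 0.599  0.586  1.86  -0.     0.694 -0.2  ]
```

>>> {"method": "play_rows", "body": {"rows": [{"dp": [0, 0, -0.2], "turn": [0, 0, 0], "fingers": 1}, {"dp": [0, 0, -0.5], "turn": [0, 0, 0], "fingers": 1}, {"dp": [0, 0, -0.8], "turn": [0, 0, 0], "fingers": 1}, {"dp": [0, 0, -0.8], "turn": [0, 0, 0], "fingers": 1}, {"dp": [0, 0, -0.8], "turn": [0, 0, 0], "fingers": 1}]}}

```text
clock: 12.23
eef_pos: [482.4, 331.2, 131.7]
tcp_rot: [-3.141, -0.0, 2.37]
contact_force: [0.6, 1.0, -3.0]
opening: 0.168
grasp_force: 108.1
```

>>> {"method": "play_rows", "body": {"rows": [{"dp": [0, 0, -0.8], "turn": [0, 0, 0], "fingers": 1}, {"dp": [0, 0, -0.6], "turn": [0, 0, 0], "fingers": 1}, {"dp": [0, 0, -0.3], "turn": [0, 0, 0], "fingers": 1}, {"dp": [0, 0, 0], "turn": [0, 0, 0], "fingers": 1}]}}

```text
clock: 12.57
eef_pos: [484.2, 332.5, 201.3]
tcp_rot: [3.137, 0.001, 2.37]
contact_force: [0.8, 0.2, -3.5]
opening: 0.168
grasp_force: 108.2
```

```bash
python3 st.py
python3 - <<'E'
from h import *
s=grab('side'); t=grab('top'); cv2.imwrite('pics/s3.png',np.hstack([cv2.resize(s['bgr'][170:370,130:330],(400,400)),cv2.resize(t['bgr'][170:320,120:270],(400,400))]))
E
```

```text
12.5667 [484.2 332.5 201.3] [3.1366e+00 9.0000e-04 2.3702e+00] T [ 0.152  0.107 -0.02 ] F [ 0.8  0.2 -3.5] op 0.168 108.2 j [ 0.599  0.323  1.749  0.     1.065 -0.2  ]
```

View pics/s3.png

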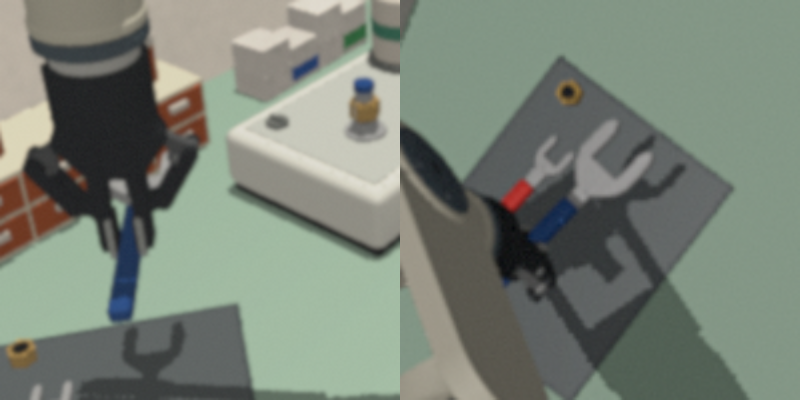

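The wrench is held level in the grip. In the top half its head shows at (615,165), and the side half shows the jaw shadow on the mat at (155,345). Next I'm measuring the jaw relative to the TCP.

```bash
cat > jaw.py <<'E'
from h import *
t=grab('top'); q=r.sense(); p=q['eef_pos']; yaw=q['tcp_rot'][2]; z=p[2]-4.8+12
h=cv2.cvtColor(t['bgr'],cv2.COLOR_BGR2HSV); m=cv2.inRange(h,(0,0,125),(180,35,255))
ex=np.array([-np.cos(yaw),-np.sin(yaw)]); ey=np.array([-ex[1],ex[0]])
c=proj(t,[*(p[:2]+ex*115),z])[0]; o=np.zeros_like(m); cv2.circle(o,tuple(int(v) for v in c),19,255,-1); m&=o
P=np.argwhere(m)[:,::-1].astype(float); w=onz(t,P,z)[:,:2]-p[:2]; a=w@ex; b=w@ey
print(len(P),'along',np.percentile(a,[0,1,50,99,100]).round(1),'lat',np.percentile(b,[0,1,50,99,100]).round(1))
for lo in range(int(a.min()),int(a.max()),4):
    k=(a>=lo)&(a<lo+4); print(lo+2,k.sum(),np.sort(b[k]).round(0).astype(int).tolist())
E
python3 jaw.py
```

```text
341 along [ 70.1  70.9  98.3 162.1 162.3] lat [-28.8 -28.6   0.6  31.6  35.2]
72 13 [-8, -8, -6, -4, -4, -3, -1, -1, 1, 3, 3, 5, 6]
76 13 [-12, -10, -8, -6, -5, -3, -1, 1, 3, 5, 6, 8, 10]
80 19 [-15, -14, -12, -10, -8, -6, -5, -3, -1, 1, 3, 4, 6, 8, 10, 12, 13, 30, 32]
84 28 [-21, -19, -17, -17, -16, -14, -14, -12, -10, -10, -8, -6, -5, -3, -1, 1, 3, 4, 6, 8, 10, 12, 13, 15, 17, 32, 33, 35]
88 35 [-21, -19, -17, -16, -14, -12, -10, -8, -7, -7, -5, -3, -3, -1, 1, 1, 2, 4, 4, 6, 8, 8, 10, 12, 12, 13, 15, 15, 17, 19, 19, 21, 22, 31, 33]
92 29 [-25, -23, -21, -19, -17, -16, -14, -12, -10, -8, -7, -5, -3, -1, 1, 2, 4, 6, 8, 10, 11, 13, 15, 17, 19, 21, 22, 24, 26]
96 30 [-27, -25, -23, -21, -19, -18, -16, -14, -12, -10, -8, -7, -5, -3, -1, 1, 2, 4, 6, 8, 10, 11, 13, 15, 17, 19, 20, 22, 24, 26]
100 29 [-27, -27, -25, -23, -23, -21, -19, -19, -18, -16, -16, -14, -12, -10, -9, -7, -5, -1, 2, 6, 10, 13, 17, 19, 20, 22, 24, 26, 28]
104 17 [-28, -27, -25, -23, -21, -19, -18, -16, 19, 20, 20, 22, 24, 24, 26, 28, 28]
108 13 [-29, -27, -25, -23, -21, -20, -18, 18, 20, 22, 24, 26, 28]
112 14 [-29, -27, -25, -23, -21, -20, -18, 18, 20, 22, 24, 26, 27, 29]
116 18 [-29, -29, -27, -25, -25, -23, -22, -21, -20, -18, -18, 18, 20, 22, 24, 26, 27, 29]
120 18 [-29, -27, -25, -23, -22, -20, -18, 18, 18, 20, 22, 22, 24, 25, 26, 27, 29, 29]
124 13 [-27, -25, -23, -22, -20, -18, 18, 20, 22, 24, 25, 27, 29]
128 15 [-27, -27, -25, -24, -23, -22, -20, -20, -18, 18, 20, 22, 24, 25, 27]
132 12 [-27, -25, -24, -22, -20, -18, 18, 20, 22, 24, 25, 27]
136 12 [-25, -24, -22, -20, -18, 20, 20, 22, 23, 23, 25, 27]
140 3 [-22, 22, 25]
144 0 []
148 0 []
152 0 []
156 0 []
160 4 [10, 14, 18, 23]
```

>>> {"method": "play_rows", "body": {"rows": [{"dp": [-0.3, -0.46, 0], "turn": [0, 0, 0], "fingers": 1}, {"dp": [-0.535, -0.81, 0], "turn": [0, 0, 0], "fingers": 1}, {"dp": [-0.535, -0.81, 0], "turn": [0, 0, 0], "fingers": 1}, {"dp": [-0.535, -0.81, 0], "turn": [0, 0, 0], "fingers": 1}, {"dp": [-0.535, -0.81, 0], "turn": [0, 0, 0], "fingers": 1}]}}

```text
clock: 13.13
eef_pos: [447.8, 155.6, 195.9]
tcp_rot: [-3.138, -0.002, 2.371]
contact_force: [0.4, -0.2, -2.6]
opening: 0.172
grasp_force: 108.3
```

>>> {"method": "play_rows", "body": {"rows": [{"dp": [-0.535, -0.81, 0], "turn": [0, 0, 0], "fingers": 1}, {"dp": [-0.535, -0.81, 0], "turn": [0, 0, 0], "fingers": 1}, {"dp": [-0.535, -0.81, 0], "turn": [0, 0, 0], "fingers": 1}, {"dp": [-0.535, -0.81, 0], "turn": [0, 0, 0], "fingers": 1}, {"dp": [-0.535, -0.81, 0], "turn": [0, 0, 0], "fingers": 1}]}}

```text
clock: 13.55
eef_pos: [411.6, -34.8, 196.4]
tcp_rot: [-3.139, -0.003, 2.371]
contact_force: [2.1, -0.4, -3.4]
opening: 0.169
grasp_force: 108.3
```

>>> {"method": "play_rows", "body": {"rows": [{"dp": [-0.235, -0.365, 0], "turn": [0, 0, -0.6], "fingers": 1}, {"dp": [0, 0, 0], "turn": [0, 0, -0.9], "fingers": 1}, {"dp": [0, 0, 0], "turn": [0, 0, -0.9], "fingers": 1}, {"dp": [0, 0, 0], "turn": [0, 0, -0.9], "fingers": 1}, {"dp": [0, 0, 0], "turn": [0, 0, -0.9], "fingers": 1}]}}

```text
clock: 13.97
eef_pos: [408.8, -50.5, 196.2]
tcp_rot: [-3.141, -0.004, 2.814]
contact_force: [-0.6, 0.2, -3.2]
opening: 0.169
grasp_force: 108.4
```

>>> {"method": "play_rows", "body": {"rows": [{"dp": [0, 0, 0], "turn": [0, 0, -0.9], "fingers": 1}, {"dp": [0, 0, 0], "turn": [0, 0, -0.9], "fingers": 1}, {"dp": [0, 0, 0], "turn": [0, 0, -0.28], "fingers": 1}, {"dp": [0, 0, 0], "turn": [0, 0, 0], "fingers": 1}, {"dp": [0, 0, 0], "turn": [0, 0, 0], "fingers": 1}]}}

```text
clock: 14.38
eef_pos: [409.2, -50.2, 196.7]
tcp_rot: [-3.142, -0.003, 3.027]
contact_force: [0.6, 0.3, -4.0]
opening: 0.166
grasp_force: 108.5
```

```bash
python3 st.py; python3 jaw.py | head -1; python3 nut.py
```

```text
14.3833 [409.2 -50.2 196.7] [-3.1415e+00 -3.0000e-03  3.0266e+00] T [ 0.009  0.178 -0.06 ] F [ 0.6  0.3 -4. ] op 0.166 108.5 j [-0.126  0.059  2.097 -0.     0.989 -1.581]
1011 along [ 69.8  72.9 113.8 156.2 160.1] lat [-44.7 -41.7   3.3  46.1  49.2]
[16.37 -0.68 -0.04  0.7  -0.54] corner at -6.267966390652467 mod 60
```

>>> {"method": "play_rows", "body": {"rows": [{"dp": [0, 0.01, 0.5], "turn": [0, 0, -0.05], "fingers": 1}, {"dp": [0, 0, 0.6], "turn": [0, 0, 0], "fingers": 1}, {"dp": [0, 0, 0.6], "turn": [0, 0, 0], "fingers": 1}, {"dp": [0, 0, 0.33], "turn": [0, 0, 0], "fingers": 1}, {"dp": [0, 0, 0], "turn": [0, 0, 0], "fingers": 1}]}}

```text
clock: 14.9
eef_pos: [408.0, -49.6, 114.3]
tcp_rot: [3.142, -0.005, 3.032]
contact_force: [0.2, 0.3, -3.3]
opening: 0.169
grasp_force: 108.4
```

>>> {"method": "play_rows", "body": {"rows": [{"dp": [-0.2, 0, 0], "turn": [0, 0, 0], "fingers": 1}, {"dp": [-0.2, 0, 0], "turn": [0, 0, 0], "fingers": 1}, {"dp": [0, 0, 0], "turn": [0, 0, 0], "fingers": 1}, {"dp": [0, 0, 0], "turn": [0, 0, 0], "fingers": 1}]}}

```text
clock: 15.23
eef_pos: [427.9, -51.9, 117.9]
tcp_rot: [-3.142, 0.002, 3.033]
contact_force: [-0.2, 0.7, -3.1]
opening: 0.17
grasp_force: 108.5
```

```bash
python3 st.py
python3 - <<'E'
from h import *
s=grab('side'); t=grab('top'); k=proj(s,[560,-68.7,115])[0].astype(int); j=proj(t,[560,-68.7,115])[0].astype(int)
cv2.imwrite('pics/s4.png',np.hstack([cv2.resize(s['bgr'][k[1]-35:k[1]+35,k[0]-35:k[0]+35],(400,400),interpolation=2),cv2.resize(t['bgr'][j[1]-25:j[1]+25,j[0]-25:j[0]+25],(400,400),interpolation=2)]))
E
```

```text
15.2333 [427.9 -51.9 117.9] [-3.1416e+00  2.5000e-03  3.0330e+00] T [0.004 0.236 0.023] F [-0.2  0.7 -3.1] op 0.17 108.5 j [-0.124  0.212  2.138  0.     0.79  -1.586]
```

View pics/s4.png

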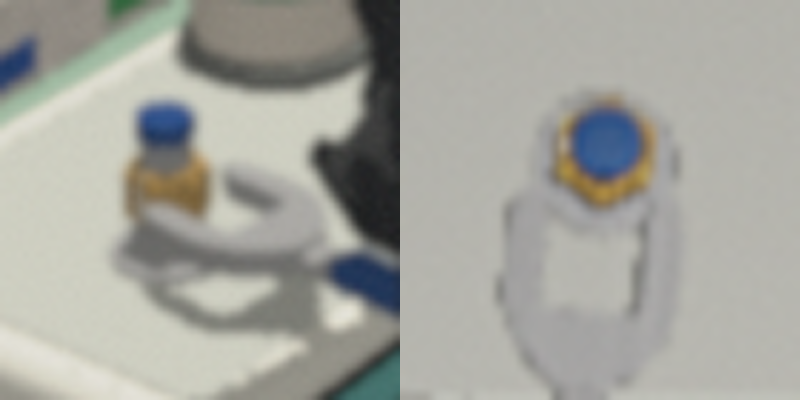

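The jaw sits square in front of the nut. Top half: mouth centre (592,265), nut (605,160), white line at (563,140) on the nut's left (+y) flat. Next I'm checking the jaw height in the side view.

```bash
python3 st.py
python3 - <<'E'
from h import *
s=grab('side'); q=r.sense(); p=q['eef_pos']; y=q['tcp_rot'][2]; ex=np.array([-np.cos(y),-np.sin(y)]); ey=np.array([-ex[1],ex[0]])
k=proj(s,[560,-68.7,115])[0].astype(int)
for zt in(108,113,118,123,128):
    P=[[*(p[:2]+ex*a+ey*b),zt] for a,b in((139,21),(75,9))]; print(zt,((proj(s,P)-k+35)*400/70).round(0).tolist())
E
```

```text
15.3333 [426.6 -51.7 117.4] [-3.1416e+00  8.0000e-04  3.0331e+00] T [0.05  0.146 0.031] F [ 0.2  0.2 -3.9] op 0.17 108.5 j [-0.124  0.211  2.14  -0.     0.79  -1.586]
108 [[153.0, 235.0], [289.0, 280.0]]
113 [[153.0, 224.0], [289.0, 269.0]]
118 [[152.0, 213.0], [289.0, 258.0]]
123 [[152.0, 203.0], [289.0, 247.0]]
128 [[151.0, 192.0], [289.0, 236.0]]
```

>>> {"method": "play_rows", "body": {"rows": [{"dp": [-0.08, 0, 0.02], "turn": [0, 0, 0], "fingers": 1}, {"dp": [-0.12, 0, 0.02], "turn": [0, 0, 0], "fingers": 1}, {"dp": [-0.12, 0, 0], "turn": [0, 0, 0], "fingers": 1}, {"dp": [-0.12, 0, 0], "turn": [0, 0, 0], "fingers": 1}, {"dp": [-0.1, 0, 0], "turn": [0, 0, 0], "fingers": 1}]}}

```text
clock: 15.8
eef_pos: [448.5, -54.1, 115.3]
tcp_rot: [-3.142, 0.0, 3.033]
contact_force: [-0.3, -0.1, -3.0]
opening: 0.171
grasp_force: 108.5
```

```bash
python3 st.py
```

```text
15.8 [448.5 -54.1 115.3] [-3.1416e+00  4.0000e-04  3.0332e+00] T [0.051 0.145 0.033] F [-0.3 -0.1 -3. ] op 0.171 108.5 j [-0.123  0.246  2.097 -0.     0.798 -1.586]
```

>>> {"method": "play_rows", "body": {"rows": [{"dp": [-0.1, 0, 0], "turn": [0, 0, 0], "fingers": 1}, {"dp": [-0.08, 0, 0], "turn": [0, 0, 0], "fingers": 1}, {"dp": [-0.06, 0, 0], "turn": [0, 0, 0], "fingers": 1}, {"dp": [0, 0, 0], "turn": [0, 0, 0], "fingers": 1}]}}

```text
clock: 16.13
eef_pos: [457.8, -55.1, 115.3]
tcp_rot: [3.142, 0.0, 3.033]
contact_force: [0.4, 0.5, -2.8]
opening: 0.171
grasp_force: 108.5
```

```bash
python3 st.py
```

```text
16.1333 [457.8 -55.1 115.3] [3.1416e+00 4.0000e-04 3.0331e+00] T [-0.02   0.184  0.002] F [ 0.4  0.5 -2.8] op 0.171 108.5 j [-0.123  0.259  2.078  0.     0.804 -1.585]
```

>>> {"method": "play_rows", "body": {"rows": [{"dp": [-0.03, 0, 0], "turn": [0, 0, 0], "fingers": 1}, {"dp": [-0.002, 0.105, 0], "turn": [0, 0, 0.333], "fingers": 1}, {"dp": [-0.002, 0.105, 0], "turn": [0, 0, 0.333], "fingers": 1}, {"dp": [-0.001, 0.053, 0], "turn": [0, 0, 0.167], "fingers": 1}]}}

```text
clock: 16.47
eef_pos: [459.9, -44.5, 115.3]
tcp_rot: [-3.142, -0.0, 2.944]
contact_force: [0.9, -0.8, -4.2]
opening: 0.167
grasp_force: 108.5
```

```bash
python3 st.py
```

```text
16.4667 [459.9 -44.5 115.3] [-3.1416e+00 -1.0000e-04  2.9441e+00] T [-0.168  0.142 -0.106] F [ 0.9 -0.8 -4.2] op 0.167 108.5 j [-0.1    0.261  2.076 -0.     0.805 -1.473]
```

>>> {"method": "play_rows", "body": {"rows": [{"dp": [-0.001, 0.053, 0], "turn": [0, 0, 0.167], "fingers": 1}, {"dp": [-0.001, 0.053, 0], "turn": [0, 0, 0.167], "fingers": 1}, {"dp": [-0.001, 0.053, 0], "turn": [0, 0, 0.167], "fingers": 1}]}}

```text
clock: 16.72
eef_pos: [461.6, -38.6, 115.3]
tcp_rot: [-3.141, 0.0, 2.892]
contact_force: [1.4, -3.1, -3.3]
opening: 0.167
grasp_force: 108.5
```

```bash
python3 st.py; python3 nut.py
```

```text
16.7167 [461.6 -38.6 115.3] [-3.1413e+00  3.0000e-04  2.8925e+00] T [-0.462  0.03  -0.117] F [ 1.4 -3.1 -3.3] op 0.167 108.5 j [-0.086  0.262  2.074 -0.     0.805 -1.408]
[16.49 -0.54 -0.21  0.74 -0.6 ] corner at -6.497169982194284 mod 60
```

The jaw bears on the nut at about 3 N with the nut unmoved. I'm running most of the quarter turn.

>>> {"method": "play_rows", "body": {"rows": [{"dp": [-0.002, 0.105, 0], "turn": [0, 0, 0.333], "fingers": 1}, {"dp": [-0.007, 0.211, 0], "turn": [0, 0, 0.667], "fingers": 1}, {"dp": [-0.007, 0.211, 0], "turn": [0, 0, 0.667], "fingers": 1}, {"dp": [-0.007, 0.211, 0], "turn": [0, 0, 0.667], "fingers": 1}, {"dp": [-0.007, 0.211, 0], "turn": [0, 0, 0.667], "fingers": 1}]}}

```text
clock: 17.18
eef_pos: [476.5, -3.9, 115.3]
tcp_rot: [-3.141, 0.001, 2.576]
contact_force: [1.3, -6.4, -4.2]
opening: 0.166
grasp_force: 108.5
```

```bash
python3 st.py; python3 nut.py
```

```text
17.1833 [476.5  -3.9 115.3] [-3.1409e+00  5.0000e-04  2.5764e+00] T [-0.856 -0.068  0.074] F [ 1.3 -6.4 -4.2] op 0.166 108.5 j [-1.100e-02  2.800e-01  2.047e+00 -1.000e-03  8.140e-01 -1.016e+00]
[16.69 -0.89  0.21 -0.43 -0.68] corner at -20.389746376944846 mod 60
```

>>> {"method": "play_rows", "body": {"rows": [{"dp": [-0.007, 0.211, 0], "turn": [0, 0, 0.667], "fingers": 1}, {"dp": [-0.007, 0.211, 0], "turn": [0, 0, 0.667], "fingers": 1}, {"dp": [-0.007, 0.211, 0], "turn": [0, 0, 0.667], "fingers": 1}, {"dp": [-0.007, 0.211, 0], "turn": [0, 0, 0.667], "fingers": 1}, {"dp": [-0.007, 0.211, 0], "turn": [0, 0, 0.667], "fingers": 1}]}}

```text
clock: 17.65
eef_pos: [504.1, 27.1, 115.1]
tcp_rot: [-3.14, -0.0, 2.229]
contact_force: [-0.1, -4.2, -4.1]
opening: 0.168
grasp_force: 108.6
```

```bash
python3 st.py; python3 nut.py
```

```text
17.65 [504.1  27.1 115.1] [-3.1402e+00 -1.0000e-04  2.2291e+00] T [-0.671  0.18   0.272] F [-0.1 -4.2 -4.1] op 0.168 108.6 j [ 5.100e-02  3.200e-01  1.988e+00 -1.000e-03  8.350e-01 -6.060e-01]
[16.82  0.05  0.27 -0.17  0.6 ] corner at 17.60704243411003 mod 60
```

>>> {"method": "play_rows", "body": {"rows": [{"dp": [-0.007, 0.211, 0], "turn": [0, 0, 0.667], "fingers": 1}, {"dp": [-0.007, 0.211, 0], "turn": [0, 0, 0.667], "fingers": 1}, {"dp": [-0.007, 0.211, 0], "turn": [0, 0, 0.667], "fingers": 1}, {"dp": [-0.007, 0.211, 0], "turn": [0, 0, 0.667], "fingers": 1}, {"dp": [-0.007, 0.211, 0], "turn": [0, 0, 0.667], "fingers": 1}]}}

```text
clock: 18.12
eef_pos: [540.7, 46.9, 114.9]
tcp_rot: [-3.139, -0.001, 1.881]
contact_force: [-3.2, -2.3, -3.2]
opening: 0.165
grasp_force: 108.6
```

```bash
python3 st.py; python3 nut.py
```

```text
18.1167 [540.7  46.9 114.9] [-3.1395e+00 -6.0000e-04  1.8812e+00] T [-0.139  0.443  0.359] F [-3.2 -2.3 -3.2] op 0.165 108.6 j [ 0.084  0.371  1.908  0.     0.865 -0.227]
[16.56  0.11  0.14  0.8  -0.1 ] corner at -1.2074493940618436 mod 60
```

>>> {"method": "play_rows", "body": {"rows": [{"dp": [-0.007, 0.211, 0], "turn": [0, 0, 0.667], "fingers": 1}, {"dp": [-0.007, 0.211, 0], "turn": [0, 0, 0.667], "fingers": 1}, {"dp": [-0.007, 0.211, 0], "turn": [0, 0, 0.667], "fingers": 1}, {"dp": [-0.007, 0.211, 0], "turn": [0, 0, 0.667], "fingers": 1}, {"dp": [-0.007, 0.211, 0], "turn": [0, 0, 0.667], "fingers": 1}]}}

```text
clock: 18.58
eef_pos: [582.3, 53.0, 114.9]
tcp_rot: [-3.139, -0.001, 1.533]
contact_force: [-2.2, 1.6, -3.2]
opening: 0.167
grasp_force: 108.7
```

>>> {"method": "play_rows", "body": {"rows": [{"dp": [-0.007, 0.211, 0], "turn": [0, 0, 0.667], "fingers": 1}, {"dp": [-0.007, 0.211, 0], "turn": [0, 0, 0.667], "fingers": 1}, {"dp": [-0.002, 0.105, 0], "turn": [0, 0, 0.333], "fingers": 1}, {"dp": [-0.001, 0.053, 0], "turn": [0, 0, 0.167], "fingers": 1}, {"dp": [0, 0, 0], "turn": [0, 0, 0], "fingers": 1}]}}

```text
clock: 19.0
eef_pos: [605.7, 50.0, 115.0]
tcp_rot: [-3.14, -0.001, 1.342]
contact_force: [-2.8, 4.5, -2.5]
opening: 0.167
grasp_force: 108.7
```

```bash
python3 st.py; python3 nut.py;python3 - <<'E'
from h import *
s=grab('side'); t=grab('top'); k=proj(s,[579,-68.7,115])[0].astype(int); j=proj(t,[585,-58.7,115])[0].astype(int)
cv2.imwrite('pics/s5.png',np.hstack([cv2.resize(s['bgr'][k[1]-25:k[1]+25,k[0]-25:k[0]+25],(400,400),interpolation=2),cv2.resize(t['bgr'][j[1]-20:j[1]+20,j[0]-20:j[0]+20],(400,400),interpolation=2)]))
E
```

```text
19.0 [605.7  50.  115. ] [-3.1402e+00 -8.0000e-04  1.3416e+00] T [0.93  0.404 0.257] F [-2.8  4.5 -2.5] op 0.167 108.7 j [7.900e-02 4.570e-01 1.766e+00 1.000e-03 9.200e-01 3.080e-01]
[16.64  0.41 -0.07 -0.7  -0.02] corner at -29.75974559531187 mod 60
```

View pics/s5.png

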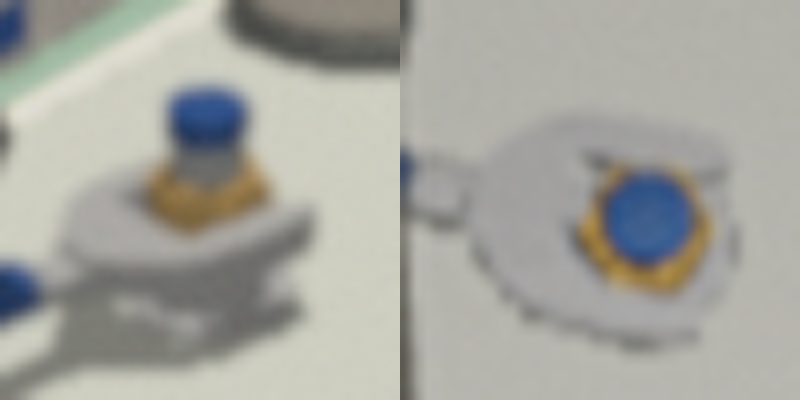

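The wrench is properly seated. In the top half the nut is at (655,220) inside the jaw; the side half shows the jaw around the brass at (205,200). The nut is about 84–85° round, so a last few degrees remain.

>>> {"method": "play_rows", "body": {"rows": [{"dp": [-0.002, 0.105, 0], "turn": [0, 0, 0.333], "fingers": 1}, {"dp": [-0.002, 0.105, 0], "turn": [0, 0, 0.333], "fingers": 1}, {"dp": [-0.001, 0.053, 0], "turn": [0, 0, 0.167], "fingers": 1}, {"dp": [0, 0, 0], "turn": [0, 0, 0], "fingers": 1}, {"dp": [0, 0, 0], "turn": [0, 0, 0], "fingers": 1}]}}

```text
clock: 19.57
eef_pos: [615.8, 47.3, 115.2]
tcp_rot: [-3.141, -0.001, 1.255]
contact_force: [-1.5, 4.8, -3.0]
opening: 0.165
grasp_force: 108.6
```

```bash
python3 st.py; python3 nut.py; python3 nut.py
```

```text
19.5667 [615.8  47.3 115.2] [-3.1408e+00 -8.0000e-04  1.2550e+00] T [1.026 0.283 0.214] F [-1.5  4.8 -3. ] op 0.165 108.6 j [7.400e-02 4.690e-01 1.743e+00 1.000e-03 9.290e-01 3.890e-01]
[16.71  0.49 -0.21 -0.53  0.4 ] corner at 23.861775122719838 mod 60
[16.7   0.47 -0.2  -0.55  0.39] corner at 24.086837829110937 mod 60
```

The nut is at about 89.6°. I'm backing the wrench off to free it.

>>> {"method": "play_rows", "body": {"rows": [{"dp": [-0.002, -0.105, 0], "turn": [0, 0, -0.333], "fingers": 1}, {"dp": [-0.002, -0.105, 0], "turn": [0, 0, -0.333], "fingers": 1}, {"dp": [-0.001, -0.053, 0], "turn": [0, 0, -0.167], "fingers": 1}, {"dp": [0, 0, 0], "turn": [0, 0, 0], "fingers": 1}]}}

```text
clock: 20.0
eef_pos: [606.3, 49.9, 115.6]
tcp_rot: [3.141, -0.001, 1.342]
contact_force: [0.9, 2.5, -3.1]
opening: 0.168
grasp_force: 108.5
```

```bash
python3 st.py
```

```text
20.0 [606.3  49.9 115.6] [ 3.1406e+00 -8.0000e-04  1.3416e+00] T [ 0.846 -0.178  0.005] F [ 0.9  2.5 -3.1] op 0.168 108.5 j [7.900e-02 4.560e-01 1.766e+00 1.000e-03 9.190e-01 3.080e-01]
```

>>> {"method": "play_rows", "body": {"rows": [{"dp": [-0.001, -0.053, 0], "turn": [0, 0, -0.167], "fingers": 1}, {"dp": [-0.001, -0.053, 0], "turn": [0, 0, -0.167], "fingers": 1}, {"dp": [0, 0, 0], "turn": [0, 0, 0], "fingers": 1}]}}

```text
clock: 20.25
eef_pos: [601.8, 50.2, 115.3]
tcp_rot: [-3.142, 0.0, 1.376]
contact_force: [0.4, -0.0, -3.3]
opening: 0.175
grasp_force: 108.5
```

```bash
python3 st.py; python3 nut.py
```

```text
20.25 [601.8  50.2 115.3] [-3.1416e+00  4.0000e-04  1.3764e+00] T [ 0.364 -0.152  0.072] F [ 0.4 -0.  -3.3] op 0.175 108.5 j [ 8.100e-02  4.510e-01  1.775e+00 -1.000e-03  9.160e-01  2.760e-01]
[16.67  0.42  0.24 -0.65  0.1 ] corner at 28.541211407325736 mod 60
```

>>> {"method": "play_rows", "body": {"rows": [{"dp": [-0.001, -0.053, 0], "turn": [0, 0, -0.167], "fingers": 1}, {"dp": [-0.001, -0.053, 0], "turn": [0, 0, -0.167], "fingers": 1}, {"dp": [-0.001, -0.053, 0], "turn": [0, 0, -0.167], "fingers": 1}, {"dp": [0, 0, 0], "turn": [0, 0, 0], "fingers": 1}]}}

```text
clock: 20.63
eef_pos: [595.4, 51.2, 115.2]
tcp_rot: [-3.141, 0.0, 1.429]
contact_force: [0.6, -0.8, -3.6]
opening: 0.172
grasp_force: 108.5
```

```bash
python3 st.py; python3 nut.py
python3 - <<'E'
from h import *
t=grab('top'); j=proj(t,[585,-58.7,115])[0].astype(int)
cv2.imwrite('pics/s6.png',cv2.resize(t['bgr'][j[1]-20:j[1]+20,j[0]-20:j[0]+20],(500,500),interpolation=2))
E
```

```text
20.6333 [595.4  51.2 115.2] [-3.1414e+00  4.0000e-04  1.4287e+00] T [ 0.116 -0.145  0.121] F [ 0.6 -0.8 -3.6] op 0.172 108.5 j [ 0.084  0.442  1.789 -0.     0.911  0.226]
[16.61  0.24  0.23 -0.76  0.2 ] corner at 27.482286181792066 mod 60
```

View pics/s6.png

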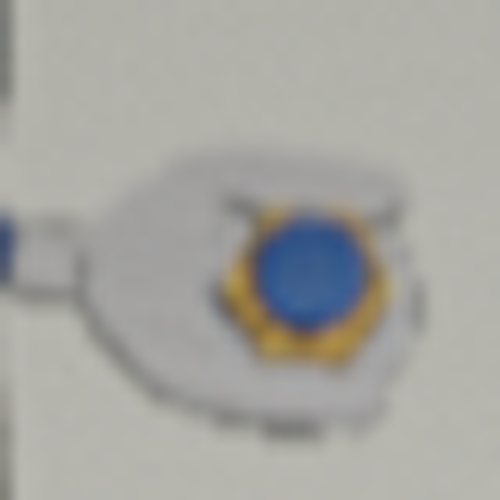

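The jaw surrounds the nut squarely, with the nut at (305,285) and forces near zero. I'm lifting straight up.

>>> {"method": "play_rows", "body": {"rows": [{"dp": [0, 0, -0.1], "turn": [0, 0, 0], "fingers": 1}, {"dp": [0, 0, -0.15], "turn": [0, 0, 0], "fingers": 1}, {"dp": [0, 0, -0.2], "turn": [0, 0, 0], "fingers": 1}]}}

```text
clock: 20.98
eef_pos: [595.6, 51.4, 133.6]
tcp_rot: [-3.141, 0.0, 1.427]
contact_force: [0.0, 0.8, -3.8]
opening: 0.17
grasp_force: 108.5
```

```bash
python3 st.py; python3 nut.py
```

```text
20.9833 [595.6  51.4 133.6] [-3.1408e+00  1.0000e-04  1.4267e+00] T [ 0.171 -0.012  0.022] F [ 0.   0.8 -3.8] op 0.17 108.5 j [0.084 0.42  1.776 0.    0.947 0.228]
[16.6   1.4   0.   -0.61  0.15] corner at 27.708983272293775 mod 60
```

>>> {"method": "play_rows", "body": {"rows": [{"dp": [0, 0, -0.3], "turn": [0, 0, 0], "fingers": 1}, {"dp": [0, 0, -0.5], "turn": [0, 0, 0], "fingers": 1}, {"dp": [0, 0, -0.6], "turn": [0, 0, 0], "fingers": 1}, {"dp": [0, 0, -0.4], "turn": [0, 0, 0], "fingers": 1}, {"dp": [0, 0, 0], "turn": [0, 0, 0], "fingers": 1}]}}

```text
clock: 21.45
eef_pos: [598.0, 51.6, 209.9]
tcp_rot: [3.135, -0.001, 1.427]
contact_force: [0.7, -0.2, -3.5]
opening: 0.166
grasp_force: 108.6
```

```bash
python3 st.py
```

```text
21.45 [598.   51.6 209.9] [ 3.1353e+00 -1.5000e-03  1.4267e+00] T [ 0.209 -0.114  0.05 ] F [ 0.7 -0.2 -3.5] op 0.166 108.6 j [0.084 0.332 1.714 0.    1.089 0.228]
```

>>> {"method": "play_rows", "body": {"rows": [{"dp": [0.5, -0.29, 0], "turn": [0, 0, 0], "fingers": 1}, {"dp": [0.815, -0.476, 0], "turn": [0, 0, 0], "fingers": 1}, {"dp": [0.815, -0.476, 0], "turn": [0, 0, 0], "fingers": 1}, {"dp": [0.815, -0.476, 0], "turn": [0, 0, 0], "fingers": 1}, {"dp": [0.815, -0.476, 0], "turn": [0, 0, 0], "fingers": 1}]}}

```text
clock: 21.87
eef_pos: [529.3, 213.9, 204.7]
tcp_rot: [-3.141, 0.0, 1.426]
contact_force: [0.5, 0.6, -3.8]
opening: 0.167
grasp_force: 108.6
```

>>> {"method": "play_rows", "body": {"rows": [{"dp": [0.815, -0.476, 0], "turn": [0, 0, 0], "fingers": 1}, {"dp": [0.815, -0.476, 0], "turn": [0, 0, 0], "fingers": 1}, {"dp": [0.815, -0.476, 0], "turn": [0, 0, 0], "fingers": 1}, {"dp": [0.315, -0.186, 0], "turn": [0, 0, -0.5], "fingers": 1}, {"dp": [0, 0, 0], "turn": [0, 0, -0.9], "fingers": 1}]}}

```text
clock: 22.28
eef_pos: [480.5, 334.6, 204.6]
tcp_rot: [-3.141, -0.001, 1.578]
contact_force: [-0.3, -0.9, -4.0]
opening: 0.17
grasp_force: 108.5
```

>>> {"method": "play_rows", "body": {"rows": [{"dp": [0, 0, 0], "turn": [0, 0, -0.95], "fingers": 1}, {"dp": [0, 0, 0], "turn": [0, 0, -0.95], "fingers": 1}, {"dp": [0, 0, 0], "turn": [0, 0, -0.95], "fingers": 1}, {"dp": [0, 0, 0], "turn": [0, 0, -0.95], "fingers": 1}, {"dp": [0, 0, 0], "turn": [0, 0, -0.95], "fingers": 1}]}}

```text
clock: 22.7
eef_pos: [481.9, 331.1, 204.5]
tcp_rot: [-3.14, 0.0, 2.076]
contact_force: [0.0, 0.4, -2.6]
opening: 0.171
grasp_force: 108.5
```

>>> {"method": "play_rows", "body": {"rows": [{"dp": [0, 0, 0], "turn": [0, 0, -0.95], "fingers": 1}, {"dp": [0, 0, 0], "turn": [0, 0, -0.95], "fingers": 1}, {"dp": [0, 0, 0], "turn": [0, 0, -0.95], "fingers": 1}, {"dp": [0, 0, 0], "turn": [0, 0, 0], "fingers": 1}, {"dp": [0, 0, 0], "turn": [0, 0, 0], "fingers": 1}]}}

```text
clock: 23.12
eef_pos: [482.1, 331.1, 204.8]
tcp_rot: [-3.141, -0.0, 2.366]
contact_force: [0.2, 0.3, -3.7]
opening: 0.168
grasp_force: 108.6
```

```bash
python3 st.py; python3 nut.py; python3 nut.py
python3 - <<'E'
from hexa import *
import glob
# repeat for the three free views with several plane heights / centres, same code
f=grab('top'); ns=sorted(glob.glob('pics/n_*.png'),key=lambda s:int(s[7:-4]))
for n in ['pics/top0.png',ns[0],ns[1],ns[-1]]:
    b=cv2.imread(n); print(n,[round(float(hexang(b,f,(578.9+a,-68.7+c),z)[2]),1) for a,c in((0,0),(-.7,0),(.7,0),(0,.7),(0,-.7)) for z in(122,126)])
E
```

```text
23.1167 [482.1 331.1 204.8] [-3.1406e+00 -3.0000e-04  2.3662e+00] T [ 0.132  0.107 -0.022] F [ 0.2  0.3 -3.7] op 0.168 108.6 j [ 0.599  0.318  1.747  0.     1.077 -0.196]
[16.59 -0.53  0.53 -0.69  0.02] corner at 29.699323643044224 mod 60
[16.6  -0.44  0.44 -0.78  0.02] corner at 29.78188816919007 mod 60
pics/top0.png [-25.8, -27.5, -25.3, -26.3, -25.5, -25.6, -25.4, -25.1, -26.3, -26.7]
pics/n_1060.png [-5.9, -6.7, -5.5, -5.2, -6.3, -6.3, -5.3, -5.1, -7.0, -6.4]
pics/n_1448.png [-6.2, -6.6, -6.1, -5.1, -6.5, -6.1, -5.4, -5.7, -6.7, -6.1]
pics/n_2321.png [29.6, 29.6, 29.4, 28.6, 29.4, 29.8, 29.9, -29.7, 28.5, 29.0]
```

I've used all ten picture views, so the rest is numbers only. I'm checking whether the wrench slipped in the grip, and the bias of the nut-angle estimate.

```bash
python3 jaw.py
cat > nut2.py <<'E'
from h import *
import glob
f=grab('top'); c=np.array([578.9,-68.7]); A=np.radians(np.arange(90,271,5)); rr=np.arange(10,24,.1)
def radii(b):  # half-saturation crossing along rays on plane z=120
    out=[]
    for t in A:
        uv=proj(f,np.c_[c[0]+rr*np.cos(t),c[1]+rr*np.sin(t),0*rr+120]).astype(np.float32)
        col=cv2.remap(b,uv[:,:1],uv[:,1:],cv2.INTER_LINEAR).reshape(-1,3).astype(float)
        s=(col[:,2]-col[:,0]) # red minus blue
        k=s.argmax(); j=np.where(s[k:]<s[k]/2)[0]; out.append(rr[k+j[0]] if len(j) else np.nan)
    return np.array(out)
def hull(cor): # expected radii of the nut's outline seen by this camera
    th=np.radians(cor+60*np.arange(6)); P=[[c[0]+18.5*np.cos(t),c[1]+18.5*np.sin(t),z] for t in th for z in(107,126)]
    w=onz(f,proj(f,P),120)[:,:2]-c; h=cv2.convexHull(w.astype(np.float32)).reshape(-1,2); o=[]
    for t in A:
        d=np.array([np.cos(t),np.sin(t)]); best=0
        for p,q in zip(h,np.roll(h,-1,0)):
            M=np.c_[d,p-q]
            if abs(np.linalg.det(M))>1e-9:
                s,u=np.linalg.solve(M,p)
                if s>0 and 0<=u<=1: best=s
        o.append(best)
    return np.array(o)
def phase(R):
    ok=~np.isnan(R); a=A[ok]; M=np.c_[np.ones(len(a)),np.cos(a),np.sin(a),np.cos(6*a),np.sin(6*a)]; s=np.linalg.lstsq(M,R[ok],rcond=None)[0]; return np.degrees(np.arctan2(s[4],s[3]))/6%60, np.hypot(*s[3:])
print('bias table',[(k,round(phase(hull(k))[0],1)) for k in(18,21,24,27,30,34,51,54)])
ns=sorted(glob.glob('pics/n_*.png'),key=lambda s:int(s[7:-4]))
for n in['pics/top0.png']+ns: print(n,np.round(phase(radii(cv2.imread(n))),2))
print('now',[np.round(phase(radii(grab('top')['bgr'])),1).tolist() for _ in range(4)])
E
python3 nut2.py
```

```text
350 along [ 69.7  70.6  97.7 138.4 161.1] lat [-29.3 -29.2  -0.1  30.5  32.3]
71 8 [-9, -7, -5, -4, -2, 0, 2, 4]
75 19 [-13, -11, -9, -9, -7, -5, -5, -4, -2, -2, 0, 2, 2, 4, 5, 5, 7, 9, 27]
79 20 [-16, -14, -13, -11, -9, -7, -5, -4, -2, 0, 2, 4, 5, 7, 9, 11, 13, 27, 29, 31]
83 25 [-20, -18, -16, -14, -13, -11, -9, -7, -5, -4, -2, 0, 2, 4, 5, 7, 9, 11, 12, 14, 16, 27, 29, 30, 32]
87 32 [-22, -22, -20, -18, -18, -16, -15, -14, -13, -11, -11, -9, -7, -7, -6, -4, -2, 0, 2, 3, 5, 7, 9, 11, 12, 14, 16, 18, 20, 29, 30, 32]
91 38 [-25, -23, -22, -20, -18, -16, -15, -13, -11, -9, -7, -6, -4, -4, -2, 0, 0, 2, 3, 3, 5, 7, 7, 9, 11, 11, 12, 14, 14, 16, 18, 18, 20, 21, 21, 23, 25, 29]
95 30 [-27, -25, -24, -22, -20, -18, -16, -15, -13, -11, -9, -7, -6, -4, -2, 0, 2, 3, 5, 7, 9, 10, 12, 14, 16, 18, 20, 21, 23, 25]
99 30 [-27, -25, -24, -22, -20, -18, -16, -15, -13, -11, -9, -8, -6, -2, 0, 1, 3, 5, 7, 9, 10, 12, 14, 16, 18, 19, 21, 23, 25, 27]
103 19 [-29, -27, -27, -25, -24, -24, -22, -20, -20, -18, 16, 18, 19, 19, 21, 23, 23, 25, 27]
107 16 [-29, -27, -26, -24, -22, -20, -18, -17, 18, 19, 21, 23,
[... 633 characters left out ...]
le [(18, np.float64(18.3)), (21, np.float64(21.2)), (24, np.float64(24.1)), (27, np.float64(26.9)), (30, np.float64(29.6)), (34, np.float64(33.3)), (51, np.float64(50.7)), (54, np.float64(53.8))]
pics/top0.png [34.38  0.57]
pics/n_1060.png [54.55  0.66]
pics/n_1448.png [54.32  0.66]
pics/n_1676.png [53.47  0.66]
pics/n_1723.png [39.99  0.81]
pics/n_1770.png [19.07  0.49]
pics/n_1816.png [59.21  0.64]
pics/n_1905.png [30.13  0.49]
pics/n_1961.png [23.53  0.54]
pics/n_1966.png [23.98  0.53]
pics/n_2030.png [27.95  0.55]
pics/n_2068.png [28.38  0.62]
pics/n_2103.png [26.39  0.42]
pics/n_2316.png [28.96  0.59]
pics/n_2321.png [28.65  0.61]
now [[28.3, 0.6], [28.9, 0.6], [28.5, 0.6], [28.7, 0.6]]
```

Run:
```python
from h import *
s=grab('side'); now=np.mean([grab('side')['bgr'].astype(float) for _ in range(4)],0)
k=proj(s,[579,-68.7,115])[0].astype(int)
old=cv2.resize(cv2.imread('pics/s5.png')[:, :400],(50,50),interpolation=cv2.INTER_AREA).astype(float)
n=now[k[1]-25:k[1]+25,k[0]-25:k[0]+25]
d=np.array([-663,766.])/1013; print('view az of camera from nut',np.degrees(np.arctan2(766,-663)).round(1))
for cor in(23,26,29,32,35):
    P=[[578.9+18.5*np.cos(np.radians(cor+60*i)),-68.7+18.5*np.sin(np.radians(cor+60*i)),126] for i in range(6)]
    print(cor,(proj(s,P)-k+25).round(1).tolist())
for row in range(20,28):
    print(row,'old',(old[row,14:37,2]).astype(int).tolist()); print(row,'now',(n[row,14:37,2]).astype(int).tolist())
```

```text
view az of camera from nut 130.9
23 [[18.2, 20.9], [19.9, 24.7], [27.7, 25.6], [33.5, 22.7], [31.6, 19.0], [24.0, 18.1]]
26 [[18.1, 21.1], [20.2, 24.8], [28.1, 25.5], [33.6, 22.5], [31.3, 18.8], [23.6, 18.1]]
29 [[18.0, 21.3], [20.5, 24.9], [28.5, 25.4], [33.7, 22.3], [31.0, 18.7], [23.2, 18.2]]
32 [[17.9, 21.5], [20.9, 25.0], [28.9, 25.4], [33.8, 22.1], [30.7, 18.6], [22.8, 18.3]]
35 [[17.9, 21.7], [21.2, 25.2], [29.3, 25.3], [33.8, 21.9], [30.3, 18.5], [22.5, 18.4]]
20 old [199, 196, 192, 186, 181, 173, 155, 128, 108, 103, 104, 104, 105, 103, 105, 115, 143, 172, 193, 202, 204, 205, 205]
20 now [199, 200, 199, 199, 196, 186, 162, 128, 106, 101, 101, 101, 102, 101, 102, 111, 138, 168, 187, 196, 199, 200, 200]
21 old [187, 182, 178, 174, 172, 161, 141, 120, 108, 106, 107, 109, 108, 108, 111, 123, 144, 167, 184, 194, 202, 205, 205]
21 now [199, 200, 199, 196, 189, 174, 145, 119, 105, 104, 103, 104, 104, 104, 106, 118, 140, 163, 178, 189, 197, 199, 200]
22 old [177, 171, 166, 161, 157, 148, 134, 122, 121, 121, 116, 112, 110, 115, 124, 138, 151, 160, 170, 183, 196, 204, 206]
22 now [200,
[... 640 characters left out ...]
 127, 134, 137, 136, 134, 134, 136, 141, 145, 140, 135, 135, 140, 156, 174, 186, 189]
25 now [200, 200, 199, 192, 167, 136, 128, 132, 132, 133, 133, 130, 135, 142, 142, 134, 125, 121, 124, 146, 176, 195, 199]
26 old [168, 163, 155, 143, 129, 122, 122, 127, 127, 128, 129, 128, 132, 137, 142, 141, 142, 148, 155, 165, 173, 176, 172]
26 now [200, 199, 199, 192, 165, 132, 119, 122, 125, 124, 125, 126, 130, 135, 135, 126, 120, 118, 123, 147, 175, 194, 200]
27 old [171, 169, 166, 159, 148, 138, 131, 126, 124, 123, 124, 127, 133, 139, 146, 151, 156, 164, 168, 169, 168, 163, 154]
27 now [200, 200, 200, 192, 168, 132, 115, 116, 119, 119, 120, 120, 122, 124, 123, 119, 117, 116, 123, 146, 175, 195, 199]
```

The wrench has not slipped in the hand. The nut rests about 86–87° beyond finger-tight, within measuring error of the quarter turn and not over it, so I'm leaving it. I'm laying the wrench back down.

>>> {"method": "play_rows", "body": {"rows": [{"dp": [0, 0, 0.6], "turn": [0, 0, 0], "fingers": 1}, {"dp": [0, 0, 0.8], "turn": [0, 0, 0], "fingers": 1}, {"dp": [0, 0, 0.8], "turn": [0, 0, 0], "fingers": 1}, {"dp": [0, 0, 0.8], "turn": [0, 0, 0], "fingers": 1}, {"dp": [0, 0, 0.7], "turn": [0, 0, 0], "fingers": 1}]}}

```text
clock: 24.23
eef_pos: [482.2, 331.2, 55.6]
tcp_rot: [-3.141, -0.0, 2.369]
contact_force: [-0.8, 0.4, -3.1]
opening: 0.172
grasp_force: 108.6
```

>>> {"method": "play_rows", "body": {"rows": [{"dp": [0, 0, 0.4], "turn": [0, 0, 0], "fingers": 1}, {"dp": [0, 0, 0.3], "turn": [0, 0, 0], "fingers": 1}, {"dp": [0, 0, 0.2], "turn": [0, 0, 0], "fingers": 1}, {"dp": [0, 0, 0.15], "turn": [0, 0, 0], "fingers": 1}, {"dp": [0, 0, 0], "turn": [0, 0, 0], "fingers": 1}]}}

```text
clock: 24.65
eef_pos: [482.5, 331.4, 14.9]
tcp_rot: [-3.141, -0.0, 2.369]
contact_force: [-0.3, -0.9, -3.5]
opening: 0.166
grasp_force: 108.5
```

```bash
python3 st.py
```

```text
24.65 [482.5 331.4  14.9] [-3.1413e+00 -1.0000e-04  2.3693e+00] T [ 0.115  0.162 -0.016] F [-0.3 -0.9 -3.5] op 0.166 108.5 j [ 0.599  0.574  1.86  -0.     0.708 -0.199]
```

>>> {"method": "play_rows", "body": {"rows": [{"dp": [0, 0, 0.06], "turn": [0, 0, 0], "fingers": 1}, {"dp": [0, 0, 0.05], "turn": [0, 0, 0], "fingers": 1}, {"dp": [0, 0, 0.03], "turn": [0, 0, 0], "fingers": 1}, {"dp": [0, 0, 0.02], "turn": [0, 0, 0], "fingers": 1}, {"dp": [0, 0, 0], "turn": [0, 0, 0], "fingers": 1}]}}

```text
clock: 25.07
eef_pos: [482.7, 331.5, 9.2]
tcp_rot: [3.141, 0.0, 2.369]
contact_force: [-0.1, 0.5, -2.6]
opening: 0.168
grasp_force: 108.6
```

```bash
python3 st.py
```

```text
25.0667 [482.7 331.5   9.2] [3.1409e+00 2.0000e-04 2.3694e+00] T [ 0.117  0.027 -0.005] F [-0.1  0.5 -2.6] op 0.168 108.6 j [ 0.599  0.583  1.861 -0.     0.697 -0.199]
```

>>> {"method": "play_rows", "body": {"rows": [{"dp": [0, 0, 0.02], "turn": [0, 0, 0], "fingers": 1}, {"dp": [0, 0, 0.02], "turn": [0, 0, 0], "fingers": 1}, {"dp": [0, 0, 0.02], "turn": [0, 0, 0], "fingers": 1}, {"dp": [0, 0, 0], "turn": [0, 0, 0], "fingers": 1}]}}

```text
clock: 25.4
eef_pos: [482.7, 331.6, 7.8]
tcp_rot: [3.141, 0.0, 2.369]
contact_force: [-3.9, -3.1, 11.6]
opening: 0.166
grasp_force: 110.6
```

```bash
python3 st.py
```

```text
25.4 [482.7 331.6   7.8] [3.1411e+00 1.0000e-04 2.3694e+00] T [-0.386  0.652  0.033] F [-3.9 -3.1 11.6] op 0.166 110.6 j [ 0.599  0.585  1.861  0.     0.695 -0.199]
```

>>> {"method": "play_rows", "body": {"rows": [{"dp": [0, 0, 0], "turn": [0, 0, 0], "fingers": 0.75}, {"dp": [0, 0, 0], "turn": [0, 0, 0], "fingers": 0.6}, {"dp": [0, 0, 0], "turn": [0, 0, 0], "fingers": 0.5}, {"dp": [0, 0, 0], "turn": [0, 0, 0], "fingers": 0.4}, {"dp": [0, 0, 0], "turn": [0, 0, 0], "fingers": 0.4}]}}

```text
clock: 25.82
eef_pos: [482.6, 331.4, 6.4]
tcp_rot: [3.142, 0.0, 2.369]
contact_force: [0.3, -0.8, -0.1]
opening: 0.601
grasp_force: 0.0
```

>>> {"method": "play_rows", "body": {"rows": [{"dp": [0, 0, -0.2], "turn": [0, 0, 0], "fingers": 0.4}, {"dp": [0, 0, -0.5], "turn": [0, 0, 0], "fingers": 0.4}, {"dp": [0, 0, -0.9], "turn": [0, 0, 0], "fingers": 0.4}, {"dp": [0, 0, -0.9], "turn": [0, 0, 0], "fingers": 0.4}, {"dp": [0, 0, -0.9], "turn": [0, 0, 0], "fingers": 0.4}]}}

```text
clock: 26.23
eef_pos: [482.1, 331.1, 144.2]
tcp_rot: [-3.141, -0.0, 2.369]
contact_force: [1.2, -0.7, -0.5]
opening: 0.601
grasp_force: 0.0
```

>>> {"method": "play_rows", "body": {"rows": [{"dp": [0, 0, -0.9], "turn": [0, 0, 0], "fingers": 0.4}, {"dp": [0.9, 0, -0.2], "turn": [0, 0, 0], "fingers": 0.4}, {"dp": [0.9, 0, 0], "turn": [0, 0, 0], "fingers": 0.4}, {"dp": [0.9, 0, 0], "turn": [0, 0, 0], "fingers": 0.4}, {"dp": [0, 0, 0], "turn": [0, 0, 0], "fingers": 0.4}]}}

```text
clock: 26.65
eef_pos: [401.6, 410.1, 187.6]
tcp_rot: [3.14, -0.002, 2.372]
contact_force: [-0.0, -0.7, -1.0]
opening: 0.599
grasp_force: 0.0
```

```bash
python3 st.py; python3 nut2.py | tail -1
python3 - <<'E'
from h import *
for n,b in(('top',(120,190,245,320)),('side',(110,320,265,465))):
    f=grab(n); h=cv2.cvtColor(f['bgr'],cv2.COLOR_BGR2HSV); m=cv2.inRange(h,(100,110,40),(130,255,255)); x0,y0,x1,y1=b; o=np.zeros_like(m); o[y0:y1,x0:x1]=m[y0:y1,x0:x1]
    p=np.argwhere(o)[:,::-1].astype(float); w=onz(f,p,14)[:,:2]; c=w.mean(0); v=np.linalg.svd(w-c,full_matrices=False)[2][0]
    print(n,len(p),c.round(1),np.degrees(np.arctan(v[1]/v[0])).round(1))
E
```

```text
26.65 [401.6 410.1 187.6] [ 3.1405e+00 -2.0000e-03  2.3716e+00] T [-0.004 -0.005  0.017] F [-0.  -0.7 -1. ] op 0.599 0.0 j [ 0.792  0.32   1.788  0.002  1.033 -0.01 ]
now [[28.8, 0.6], [28.6, 0.6], [28.8, 0.6], [28.8, 0.6]]
top 274 [471.7 339.8] -44.3
side 620 [466.2 346.5] -43.8
```

```bash
python3 -c "
from rig import r
print(r.sign_off())"
```

```text
the job is handed in; nothing more can be done
None
```

The job is handed in, but the nut rests at about 86° past finger-tight, not a full 90°: camera readings suggest it reached about 90° under load and came back 4–5° as I eased the wrench off, possibly a slight slackening, and I did not re-tighten it; the wrench lies flat on the mat where it was, and nothing else was knowingly touched.

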